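# Check the shaker's hood hinge, load the sample jars, latch and start

### The arm

A 6-joint arm with a two-finger parallel gripper is mounted at the origin on the work surface. World frame = base frame: x ahead of the robot, y to its left, z up, the work surface at z = 0. Lengths are in mm, angles in rad, forces in N, time in s.
With the tool pointing down it reaches from about 350 to 1000 mm from the base axis. Payload 7.1 kg.
Tool frame: the origin (TCP) lies at the very end of the fingers, on their centre line; the grasp point (between the pads) lies 19 mm behind it; z points along the fingers, y is the direction in which the jaws open and shut (so a half turn about z gives the same grasp; the last joint's range is limited). The gripper opens to 85 mm and grips with 20 to 120 N. Pads are 22 mm wide; open, the fingers measure 114 mm over their backs; the gripper's body (76 mm by 85 mm) begins 54 mm behind the grasp point. The pads swing forward as they close: fully open they stand 13 mm farther back than shut.
Start: joints at [1.107, 0.423, 1.63, -0, 1.089, -0.019], TCP at [268.891, 564.183, 231.319] pointing down, gripper open.
Joint ranges: [-3, 3], [-0.9, 2.11], [0.09, 2.58], [-1.31, 4.45], [0.11, 2.69], [-2.54, 2.54]. Speed limits (rad/s): [2.39, 2.39, 3.01, 3.14, 3.14, 3.14].

### API

Orientations are given as a unit quaternion [w, x, y, z].
In Python, from plant import observe, capture, get_calibration, ticket, silhouettes, pinpoint gives the robot as it stands.
- The arm moves only by the tool play_rows, never from a script. Its arguments are lists of equal length, an entry for each row: "grip": the finger opening in mm, from 0 to 85.4; "xyz": the shift along the tool's x, y, z normalised to -1 to 1, where 1 is 500 mm, a list of three; "delta_rot": the turn, a rotation vector about the tool's x, y, z normalised to -1 to 1, where 1 is pi/2 rad, a list of three. A call has 1 to 12 rows; each row is the pose to reach, as a shift and turn from the pose commanded when the call began, along the tool's axes at that moment; what a row does not reach only later rows make up. A row lasts 1/8 s, in which the tool goes at most 62.5 mm and 10.7 degrees, less where a joint would pass 70% of its speed; a pose out of reach is approached as far as the arm can. A call with a number of a shift or a turn outside -1 to 1 is refused whole. A call with a gripper value outside its range is refused whole. The fingers move at their own pace and stop on an object; "newtons" is the grip in N (left out, the last holds). Time passes only in rows, so rows that repeat a pose let the fingers close. It gives the time, the measured TCP pose, the force and the opening at its end, in the units of the state.
- observe(): the state, without advancing time (a new reading comes with each control period).
- capture(name): name is "scene" or "top"; returns (picture, depth): 384x512x3 uint8, red, green, blue; 384x512 float32, mm along the optical axis (not along the pixel's ray), 0 where there is no reading.
- get_calibration(name): a dict with "vfov" (degrees; the focal length in pixels is half the picture's height over the tangent of half this angle, whatever the lens; pixels are square), "cx", "cy" (the principal point, pixels), "rvec" (rotation vector, rad) and "tvec" (3), from world to camera coordinates, as OpenCV has them. Camera axes: x right, y down, z forward; pixel columns grow to the right and rows downward; lengths in mm; the calibration is good to about 2 mm. A picture is of the moment at which its call begins. get_calibration takes no time and is no camera call.
- ticket.hand_in(): hands the job in, once; it reports no verdict.
Trained networks look in the newest picture that a camera, given by its name, has taken for a name from the list of things; names that differ only in an ending like _2 or _b are one class to them, and where a whole thing is asked for, a point or a joint stands for the part that bears it (a point fixed in the world has none). Each returns a list of dicts, best first, with "conf" (0 to 1); they miss things now and then, are a little off and sometimes report something else, mostly with a low value. They report only what shows in the picture. A call takes as long as a camera call. They do not tell look-alikes from the thing itself.
- silhouettes(camera, label): "region" (384x512 bool, what is visible of it) and "bbox" ([left, top, width, height] as shares, 0 to 1, of the picture: columns of its width, rows of its height, round what is visible of it).
- pinpoint(camera, label): "point" ([column, row] as shares, 0 to 1, of the picture: columns of its width, rows of its height: a listed point, or the origin of a listed thing).
The state is a dict: "time_s": time; "joint_positions": joint angles; "joint_vel": joint speeds; "effort": joint torques, N m; "position": TCP position; "eef_rot": TCP orientation; "wrist_force": force on the tool from outside, world axes, zero at the start; "moment": the same for the moment, N m; "grip_width": finger opening in mm.
Only numpy, scipy, OpenCV 4.12 (cv2) and the standard library are available. Lean on these libraries where they do the work, as an engineer would, in place of code of your own. Each camera call takes 0.05 s, during which the arm holds its last target. There are 200 camera calls.

### The job

Run the waiting samples on the bench shaker. First check its friction hinge: lift the hood about half-way (45 degrees), let go and watch for two seconds that it stays put by itself; then swing it fully open, back past upright, and stand every jar from the bench upright in the rack, one to a pocket. Lower the hood gently until it is shut, turn the latch knob clockwise until it clicks over its detent and the tongue lies across the hood's edge, and only then press the start button; leave the other things on the bench where they are.

Things in the scene. Friction and masses are not known exactly. Their poses are not given: they have to be found in the camera images.
- shaker: Bench shaker, stainless steel, fixed; 375 mm wide, 115 mm high to its rim. Origin on the bench, midway across its open well; +x points away from its front, +y to the left seen from the front. Well: inner x -60 to 90, inner y -130 to 130 mm, walls 10 mm thick, rim at z 115 mm. To the right of the well a closed console: x -70 to 125, y -140 to -235 mm, its top also at z 115 mm.
- pocket1 (a point): Centre of the floor of the leftmost (+y) of four square pockets in a row along the shaker's y, 60 mm apart, in the well. Clear space in a pocket 56 by 56 mm; fences 4 mm thick, 28 mm high. The floor lies 35 mm above the bench, 80 mm below the rim; its centre is 64 mm behind the well's inner front wall and 86 mm in front of the inner rear wall.
- pocket2 (a point): As pocket1, second from the left.
- pocket3 (a point): As pocket1, third from the left.
- pocket4 (a point): As pocket1, the rightmost, next to the console.
- hood (a joint): Hood angle in rad: 0 shut (as at the start), growing as its front edge is lifted, end stop at 1.9; fully open means leaning back past upright, 1.6 or more. Friction hinge (about 0.95 N m) that should hold the hood at any angle; hood 0.6 kg, so lifting it at the handle takes about 8 N and lowering it a light push.
- hood_hinge (a point): Middle of the hood's hinge line, which runs along the shaker's y on the far rim of the well, 117 mm above the bench, level with the underside of the shut hood. Turns with the hood: +x points from the handle to the hinge.
- hood_bar (a point): Middle of the hood's handle: a round bar 12 mm thick, 130 mm long along the shaker's y, 212 mm in front of the hinge line and 5 mm above it when shut, on two posts 60 mm either side of its middle. Gap of 34 mm between bar and the hood's front edge. Hood plate 170 by 276 mm, 10 mm thick, bar level with mid-thickness. Below the bar all is free down to the bench.
- latch (a joint): Turn of the hood latch in rad, clockwise from above: 0 open (tongue towards the shaker's front), 1.5 latched (tongue across the hood's edge). Springy detent: it resists with up to 0.16 N m and springs back until about 0.75, then snaps over by itself to 1.5.
- latch_grip (a point): Hood latch on the console: point on its turning axis at gripping height, 47 mm above the console's top. Upright bar grip 46 mm long, 12 mm thick, from 25 to 61 mm above the console's top; its length lies along this point's x axis, which turns with it (parallel to the shaker's x when open). Below it a steel tongue 16 mm wide reaches 50 mm towards -x, its top 21 mm above the console's top.
- start (a joint): Start button, travel in m: 0 up, 0.006 fully pressed; springs back; takes 5 N. It counts as pressed beyond 0.004.
- start_top (a point): Centre of the top of the round push button, 28 mm in diameter, on the console behind the latch, 22 mm above the console's top.
- jar1_mid (a point): Centre (half-way up) of a sample jar: amber glass with a black screw cap, 66 mm tall; body 44 mm in diameter up to 47 mm, cap 40 mm in diameter from 47 to 66 mm; 0.11 to 0.21 kg. Stands on the bench to the left of the shaker. Between two and four jars are present.
- jar2_mid (a point): Centre (half-way up) of a sample jar: amber glass with a black screw cap, 66 mm tall; body 44 mm in diameter up to 47 mm, cap 40 mm in diameter from 47 to 66 mm; 0.11 to 0.21 kg. Stands on the bench to the left of the shaker. Between two and four jars are present.
- jar3_mid (a point): Centre (half-way up) of a sample jar: amber glass with a black screw cap, 66 mm tall; body 44 mm in diameter up to 47 mm, cap 40 mm in diameter from 47 to 66 mm; 0.11 to 0.21 kg. Stands on the bench to the left of the shaker. Between two and four jars are present.
- jar4_mid (a point): Centre (half-way up) of a sample jar: amber glass with a black screw cap, 66 mm tall; body 44 mm in diameter up to 47 mm, cap 40 mm in diameter from 47 to 66 mm; 0.11 to 0.21 kg. Stands on the bench to the left of the shaker. Between two and four jars are present.
- reagent: White bottle with blue cap, 68 mm in diameter, 130 mm tall; origin under its centre. Not part of the job.
- beaker: Glass beaker, 70 mm wide, 85 mm tall; origin under its centre. Not part of the job.
- spanner: Spanner lying on the bench to the right of the shaker. Not part of the job.
There are look-alikes about, which are no part of the job. Leave any red look-alike of the part that bears jar3_mid alone.

How it is judged:
By the outcome, as a careful person would: the job done as asked, in the order asked, and still so for the second after the job is handed in, with the robot touching nothing.
Of jar1, jar2, jar3, jar4 only 2 to 4 are there at a start; the rules pass over those that are not, and their reading is None.
At some moment in a run one of jar1, jar2, jar3, jar4 may be knocked a few centimetres aside while the robot is not near it.
Once in a run the grip may slacken for a moment while it holds something.
It also fails if it takes over 210 s, if anything falls off the work surface, if the arm or the gripper's body presses on something with over 40 N, if the wrist force passes 120 N, or if a joint passes its speed limit or range.

## Working session

There is one attempt and no reset: what is moved stays moved. The work goes in short steps, Python scripts to look and compute and a tool call to move; the robot and the scene stay as the last step left them, time stands still between calls to the robot, and variables do not carry over. Pictures are saved under pics/ and viewed, about 12 in all and at most 16, crops included, and the job is handed in when it is done.

Besides the shell and the picture viewer there is one more tool, called after "Request:" as a command line: name --argument value ..., lists and objects as JSON in quotes. play_rows: Moves the arm, as the interface text tells. Scaled input: -1 to 1 covers 500 mm each way for a shift and pi/2 rad each way for a turn. Its arguments: {"type":"object","properties":{"grip":{"type":"array","items":{"type":"number"}},"xyz":{"type":"array","items":{"type":"array","items":{"type":"number"}}},"delta_rot":{"type":"array","items":{"type":"array","items":{"type":"number"}}},"newtons":{"type":"number"}},"required":["grip","xyz","delta_rot"]}

```bash
ls; mkdir -p pics; cat > h.py <<'E'
import numpy as np, cv2
from scipy.spatial.transform import Rotation as R
from plant import observe, capture, get_calibration, ticket, silhouettes, pinpoint
def cal(n):
    c=get_calibration(n); f=192/np.tan(np.radians(c['vfov'])/2)
    K=np.array([[f,0,c['cx']],[0,f,c['cy']],[0,0,1]]); M=R.from_rotvec(np.ravel(c['rvec'])).as_matrix()
    return K,M,np.ravel(c['tvec']).astype(float)
def ray(n,px):
    K,M,t=cal(n); d=M.T@np.linalg.solve(K,[px[0],px[1],1]); return -M.T@t,d
def atz(n,px,z):
    o,d=ray(n,px); return o+d*(z-o[2])/d[2]
def proj(n,p):
    K,M,t=cal(n); q=K@(M@np.asarray(p,float)+t); return q[:2]/q[2]
def cloud(n,dep):
    K,M,t=cal(n); v,u=np.mgrid[:384,:512]
    c=np.stack([(u-K[0,2])/K[0,0]*dep,(v-K[1,2])/K[1,1]*dep,dep],-1)
    return (c-t)@M
def save(n,im,crop=None,s=1):
    if crop: im=im[crop[1]:crop[3],crop[0]:crop[2]]
    cv2.imwrite('pics/'+n+'.png',cv2.resize(im[:,:,::-1],None,fx=s,fy=s))
def pp(n,l):
    return [(round(r['conf'],2),np.array(r['point'])*[512,384]) for r in pinpoint(n,l)]
E
python3 - <<'E'
from h import *
np.set_printoptions(precision=1,suppress=True)
print(observe())
for n in('scene','top'):
    im,d=capture(n); save(n+'0',im,s=1.5); print(n,-cal(n)[1].T@cal(n)[2])
    for l in('shaker','hood_hinge','hood_bar','latch_grip','start_top','jar1_mid','pocket1','reagent','beaker','spanner'):
        print(l,[(c,p,) for c,p in pp(n,l)])
E
```

```text
pics
{'time_s': 0.0, 'joint_positions': array([ 1.1,  0.4,  1.6, -0. ,  1.1, -0. ]), 'joint_vel': array([ 0.,  0.,  0., -0., -0.,  0.]), 'effort': array([ -0. , -55.7, -28.2,  -0. ,   0. ,   0. ]), 'position': array([268.7, 563.7, 230.5]), 'eef_rot': array([-0. ,  0.2,  1. , -0. ]), 'wrist_force': array([ 0.5,  0.1, -0.9]), 'moment': array([-0. , -0.1,  0. ]), 'grip_width': 85.15838733010304}
scene [1237.1  464.6 1034.8]
shaker [(0.96, array([250. , 228.4]))]
hood_hinge [(0.64, array([272.6, 178.3])), (0.61, array([233.2, 225.3]))]
hood_bar [(0.88, array([272.1, 181.2]))]
latch_grip [(0.66, array([206.2, 162.1]))]
start_top [(0.38, array([185.6, 187.3]))]
jar1_mid [(0.65, array([329.1, 265.7]))]
pocket1 [(0.94, array([273.7, 237.7])), (0.61, array([367.5, 292.2])), (0.46, array([329.2, 266.2]))]
reagent [(0.78, array([335.1, 320.8]))]
beaker [(0.64, array([283.7, 309.4]))]
spanner [(0.55, array([155.1, 172.8]))]
top [ 389.9  -69.8 1493.9]
shaker [(0.86, array([258.5, 191. ]))]
hood_hinge [(0.86, array([261. , 154.9]))]
hood_bar [(0.94, array([259.8, 222.9]))]
latch_grip [(0.57, array([171.2, 226.1])), (0.47, array([316.7, 188.4]))]
start_top [(0.64, array([134.6, 227.2])), (0.6, array([317.7, 159. ]))]
jar1_mid [(0.71, array([177.1, 198.4]))]
pocket1 []
reagent [(0.84, array([151.3, 166.7]))]
beaker [(0.72, array([185.6, 142.3]))]
spanner [(0.84, array([387.5, 192.9]))]
```

```bash
ls pics
```

```text
scene0.png
top0.png
```

View pics/scene0.png

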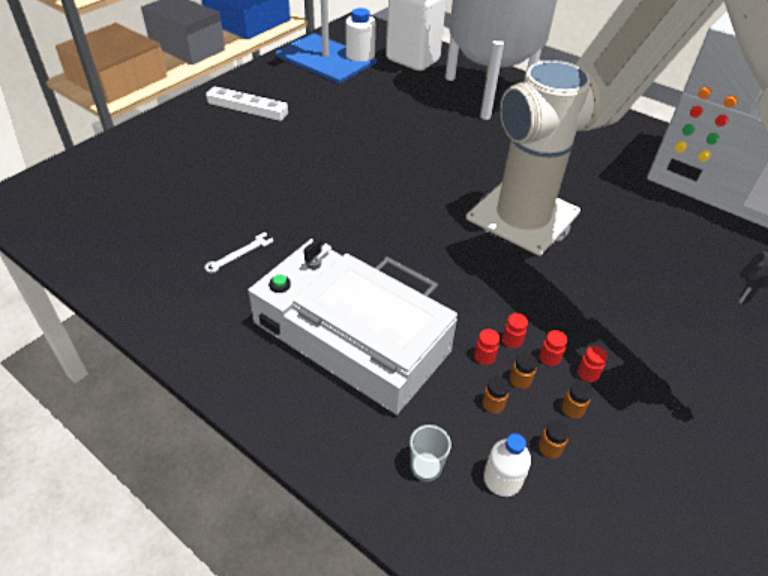

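View pics/top0.png

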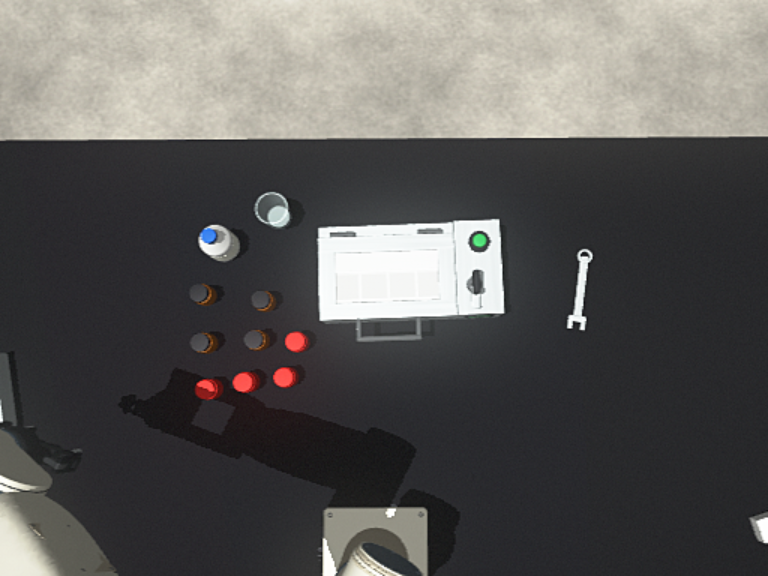

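```bash
cat > m.py <<'E'
from h import *
np.set_printoptions(precision=1,suppress=True)
P={}
for n in('top','scene'):
    im,d=capture(n); C=cloud(n,d); P[n]=(im,C)
    hsv=cv2.cvtColor(im,cv2.COLOR_RGB2HSV)
    z=C[...,2]; ok=(d>0)&(C[...,0]>300)&(C[...,0]<950)&(abs(C[...,1])<500)
    # jars
    m=(ok&(z>40)&(z<90)).astype(np.uint8); k,L,s,c=cv2.connectedComponentsWithStats(m)
    for i in range(1,k):
        if s[i,4]<25: continue
        q=C[L==i]; top=q[q[:,2]>np.percentile(q[:,2],85)-8]; 
        print(n,s[i],'med hsv',np.median(hsv[L==i],0),'ctr',(top.min(0)+top.max(0))/2,'zmax',q[:,2].max())
im,C=P['top']; z=C[...,2]
m=(z>100)&(z<135)&(C[...,0]>300)&(C[...,0]<950)&(abs(C[...,1])<400)
q=C[m]; print('rect',cv2.minAreaRect(q[:,:2].astype(np.float32)))
for a,b in((100,113),(113,119),(119,124),(124,130),(130,180)): 
    qq=C[(z>a)&(z<b)&(C[...,0]>300)&(C[...,0]<950)&(abs(C[...,1])<400)]; print(a,b,len(qq),qq.min(0) if len(qq) else 0,qq.max(0) if len(qq) else 0)
print('bench z',np.median(z[(C[...,0]>400)&(C[...,0]<800)&(C[...,1]<-350)&(C[...,1]>-480)]))
print('bar',atz('top',(259.8,222.9),122),atz('scene',(272.1,181.2),122))
print('hinge',atz('top',(261,154.9),117),atz('scene',(233.2,225.3),117))
print('latch',atz('top',(316.7,188.4),162),atz('scene',(206.2,162.1),162))
print('start',atz('top',(317.7,159),137),atz('scene',(185.6,187.3),137))
print('shaker',atz('top',(258.5,191),0),atz('scene',(250,228.4),0))
E
python3 m.py
```

```text
top [171 128  23  24 229] med hsv [ 88.  19. 112.] ctr [736.6 214.8  83.8] zmax 89.37692823489574
top [134 150  24  23 180] med hsv [ 35.   6. 139.] ctr [668.7 331.   83.9] zmax 89.4956215537756
top [126 189  16  14 169] med hsv [110.  19.  73.] ctr [559.4 370.5  67.2] zmax 73.56231785416549
top [168 193  14  14 153] med hsv [120.  13.  76.] ctr [545.7 239.   68.5] zmax 75.48138282347307
top [281 210  45   3  51] med hsv [80. 14. 94.] ctr [ 506.  -160.5   81.1] zmax 89.2071638158904
top [216 213  22   2  27] med hsv [ 90.   8. 105.] ctr [499.5  46.1  82.8] zmax 87.91405465641714
top [241 212  37   2  44] med hsv [ 87.5  11.  104.5] ctr [501.6 -21.9  80.2] zmax 88.30674750008035
top [163 220  15  14 162] med hsv [136.5  15.   84. ] ctr [460.9 251.7  67.5] zmax 73.46072644086688
top [191 221  14  14 153] med hsv [  1. 176. 254.] ctr [457.4 163.4  68. ] zmax 74.22122282458967
top [127 222  16  14 168] med hsv [120.   14.5  79. ] ctr [455.2 364.2  68.1] zmax 74.45325338278386
top [183 245  15  14 154] med hsv [  1. 177. 254.] ctr [382.8 186.9  68.2] zmax 74.41062697240302
top [156 248  1
[... 1248 characters left out ...]
] ctr [675.  337.   84.2] zmax 89.98174232820358
rect ((574.476318359375, 42.401947021484375), (244.7903289794922, 619.1505126953125), 1.4224380254745483)
100 113 831 [ 500.  -268.5  100. ] [704.2 354.3 113. ]
113 119 1188 [ 454.2 -266.7  113. ] [703.8 337.  119. ]
119 124 1360 [ 453.9 -262.5  119. ] [702.3 337.9 124. ]
124 130 3595 [ 453.6 -237.8  124. ] [684.8 348.9 130. ]
130 180 937 [ 453.6 -234.   130. ] [680.1 348.5 179.8]
bench z 0.5703210455000206
bar [466.3 -34.9 122. ] [463.2 -34.9 122. ]
hinge [675.8 -38.7 117. ] [671.5 -16.9 117. ]
latch [ 565.1 -204.   162. ] [ 561.4 -219.   162. ]
start [ 658.3 -211.   137. ] [ 663.7 -209.7  137. ]
shaker [578.6 -27.6   0. ] [574.9 -29.4   0. ]
```

```bash
cat > s.py <<'E'
from h import *
from scipy.optimize import least_squares
np.set_printoptions(precision=2,suppress=True)
for n in('top','scene'):
    im,d=capture(n); C=cloud(n,d); r=silhouettes(n,'shaker')[0]; z=C[...,2]
    m=(z>(100 if n=='top' else 96))&(z<150)&(C[...,0]>480)&(C[...,0]<760)&(C[...,1]>-320)&(C[...,1]<160)
    q=C[m]
    yb=np.arange(-255,90,8)
    for nm,f,lo,hi in(('front',np.min,-255,95),('rearL',np.max,-150,85),('rearC',np.max,-250,-190)):
        pts=[]
        for y in np.arange(lo,hi,6):
            s=q[abs(q[:,1]-y)<4]
            if nm=='front': s=s[(s[:,0]>485)]
            if len(s)>3: pts.append((y,f(s[:,0])))
        p=np.array(pts); a=np.polyfit(p[:,0],p[:,1],1); k=abs(np.polyval(a,p[:,0])-p[:,1])<4; a=np.polyfit(p[k,0],p[k,1],1)
        print(n,nm,len(p),k.sum(),'yaw deg',np.degrees(np.arctan(-a[0])),'x at -30,-220',np.polyval(a,[-30,-220]))
    for nm,f in(('L',np.max),('R',np.min)):
        v=[f(q[abs(q[:,0]-x)<4][:,1]) for x in range(520,660,6)]; a=np.polyfit(range(520,660,6),v,1); print(n,nm,'slope deg',np.degrees(np.arctan(a[0])),np.polyval(a,580))
    for l in('hood_hinge','hood_bar','latch_grip','start_top'):
        print(l,[(c,p) for c,p in pp(n,l)])
    b=C[(z>105)&(z<140)&(C[...,0]>440)&(C[...,0]<480)&(abs(C[...,1]+30)<120)]
    print('bar',b.min(0),b.max(0),len(b), np.degrees(np.arctan(-np.polyfit(b[:,1],b[:,0],1)[0])))
E
python3 s.py
```

```text
top front 59 52 yaw deg 2.2620580736514624 x at -30,-220 [500.56 508.06]
top rearL 40 40 yaw deg 1.8423057406639858 x at -30,-220 [694.74 700.86]
top rearC 10 10 yaw deg 4.696503483004041 x at -30,-220 [686.01 701.62]
top L slope deg 2.475536663240105 107.6988218820594
top R slope deg 1.8574316196894638 -264.00123904243725
hood_hinge [(0.88, array([259.48, 155.1 ]))]
hood_bar [(0.74, array([258.3 , 224.91]))]
latch_grip [(0.69, array([315.7 , 186.39]))]
start_top [(0.62, array([318.52, 160.59]))]
bar [453.59 -98.76 119.24] [478.05  30.74 135.3 ] 203 0.8059484267195312
scene front 59 15 yaw deg 2.1713989817701425 x at -30,-220 [502.65 509.86]
scene rearL 40 40 yaw deg 1.9051341409340954 x at -30,-220 [699.14 705.46]
scene rearC 10 10 yaw deg 0.8999154230805608 x at -30,-220 [703.12 706.1 ]
scene L slope deg 1.9286789296794982 113.59224100197272
scene R slope deg 1.6802093429693152 -260.4961925379686
hood_hinge [(0.64, array([231.88, 225.48]))]
hood_bar [(0.71, array([267.88, 180.1 ])), (0.41, array([271.1 , 236.31]))]
latch_grip [(0.74, array([206.28, 166.39]))]
start_top [(0.59, array([185.09, 186.82]))]
bar [454.77 -93.75 116.2 ] [479.06  35.82 130.88] 167 0.9355138607460816
```

```bash
cat >> h.py <<'E'
PSI=np.radians(2.0); O=np.array([571.5,-28,0.])
RS=R.from_euler('z',PSI)
def w2s(p): return RS.inv().apply(np.asarray(p,float)-O)
def s2w(p): return RS.apply(p)+O
TS=RS*R.from_matrix(np.array([[0,-1,0],[-1,0,0],[0,0,-1.]]))  # tool x=-Ys, y=-Xs, z=-Z
def state():
    o=observe(); q=o['eef_rot']; T=R.from_quat(np.r_[q[1:],q[0]])
    e=(TS.inv()*T).as_rotvec(degrees=True)
    print('t',round(o['time_s'],2),'tcp_s',w2s(o['position']).round(1),'rot off deg',e.round(1),'F',o['wrist_force'].round(1),'grip',round(o['grip_width'],1))
    return o,T
E
python3 - <<'E'
from h import *
o,T=state()
T0=T
p0=np.array([268.891,564.183,231.319]); tgt=s2w([-110,0,231.3])
print(T.as_matrix().round(3))
print('half',(T.inv().apply((tgt-p0))/500).round(3), 'rot',(T.inv()*TS).as_rotvec()/(np.pi/2))
E
```

```text
t 1.8 tcp_s [-281.8  602.4  231.3] rot off deg [  0.    0.  117.5] F [-0.3 -0.2  0.3] grip 85.2
[[-0.903  0.43   0.   ]
 [ 0.43   0.903 -0.   ]
 [-0.    -0.    -1.   ]]
half [-0.861 -0.91   0.   ] rot [-3.09692861e-05 -1.02918770e-05 -1.30537965e+00]
```

Request:
play_rows --grip '[36,36,36,36,36,36,36,36,36,36,36,36]' --xyz '[[-0.861,-0.91,0],[-0.861,-0.91,0],[-0.861,-0.91,0],[-0.861,-0.91,0],[-0.861,-0.91,0],[-0.861,-0.91,0],[-0.861,-0.91,0],[-0.861,-0.91,0],[-0.861,-0.91,0],[-0.861,-0.91,0],[-0.861,-0.91,0],[-0.861,-0.91,0]]' --delta_rot '[[0,0,-1],[0,0,-1],[0,0,-1],[0,0,-1],[0,0,-1],[0,0,-1],[0,0,-1],[0,0,-1],[0,0,-1],[0,0,-1],[0,0,-1],[0,0,-1]]'

```text
time_s: 3.3
position: [459.2, 10.4, 226.0]
eef_rot: [-0.015, -0.508, 0.86, -0.034]
wrist_force: [-0.4, -0.1, -0.0]
grip_width: 35.8
```

Request:
play_rows --grip '[36,36,36,36,36,36]' --xyz '[[0,0,0],[0,0,0],[0,0,0],[0,0,0],[0,0,0],[0,0,0]]' --delta_rot '[[0,0,-0.3054],[0,0,-0.3054],[0,0,-0.3054],[0,0,-0.3054],[0,0,-0.3054],[0,0,-0.3054]]'

```text
time_s: 4.05
position: [423.5, 94.7, 190.0]
eef_rot: [-0.036, -0.667, 0.739, -0.091]
wrist_force: [0.1, -0.9, -0.5]
grip_width: 36.2
```

```bash
python3 - <<'E'
from h import *
state()
a,d=capture('top'); b,e=capture('scene')
save('g1',np.hstack([a[120:270,190:340],b[90:240,180:330]]),s=2.6)
for n,dd in(('top',d),('scene',e)):
    C=w2s(cloud(n,dd).reshape(-1,3)); q=C[(C[:,2]>230)&(C[:,2]<262)&(abs(C[:,0]+110)<90)&(abs(C[:,1])<60)]
    print(n,len(q),q.min(0),q.max(0)) if len(q) else 0
E
```

```text
t 4.05 tcp_s [-143.6  127.8  190. ] rot off deg [ 4.3 10.4  7.9] F [ 0.1 -0.9 -0.5] grip 36.2
```

```bash
python3 - <<'E'
from h import *
o,T=state(); print(o['joint_positions'].round(3),o['joint_vel'].round(3))
E
```

```text
t 4.15 tcp_s [-143.5  127.5  190. ] rot off deg [ 4.3 10.4  7.9] F [ 0.   0.7 -0.1] grip 36.0
[ 0.327  0.208  2.083 -0.26   0.861 -2.54 ] [-0.01  -0.001 -0.002 -0.014  0.003 -0.001]
```

```bash
sed -i 's/^TS=.*/TS=RS*R.from_matrix(np.array([[0,1,0],[1,0,0],[0,0,-1.]]))  # tool x=Ys, y=Xs, z=-Z/' h.py
cat >> h.py <<'E'
def go(p,Tt=None):
    o,T=state(); Tt=Tt or TS
    print('xyz',(T.inv().apply(s2w(p)-o['position'])/500).round(4),'rot',((T.inv()*Tt).as_rotvec()/(np.pi/2)).round(4))
E
python3 - <<'E'
from h import *
go([-150,100,235]); go([-150,100,235],TS*R.from_euler('z',-85,degrees=True))
E
```

```text
t 4.15 tcp_s [-143.5  127.5  190. ] rot off deg [  15.6   -6.5 -171.3] F [ 0.   0.7 -0.1] grip 36.0
xyz [ 0.0712 -0.0021 -0.0789] rot [-0.1735  0.0717  1.9033]
t 4.15 tcp_s [-143.5  127.5  190. ] rot off deg [  15.6   -6.5 -171.3] F [ 0.   0.7 -0.1] grip 36.0
xyz [ 0.0712 -0.0021 -0.0789] rot [-0.1294 -0.0472  0.9643]
```

Request:
play_rows --grip '[36,36,36,36,36,36,36,36,36,36]' --xyz '[[0.0712,-0.0021,-0.0789],[0.0712,-0.0021,-0.0789],[0.0712,-0.0021,-0.0789],[0.0712,-0.0021,-0.0789],[0.0712,-0.0021,-0.0789],[0.0712,-0.0021,-0.0789],[0.0712,-0.0021,-0.0789],[0.0712,-0.0021,-0.0789],[0.0712,-0.0021,-0.0789],[0.0712,-0.0021,-0.0789]]' --delta_rot '[[-0.1294,-0.0472,0.9643],[-0.1294,-0.0472,0.9643],[-0.1294,-0.0472,0.9643],[-0.1294,-0.0472,0.9643],[-0.1294,-0.0472,0.9643],[-0.1294,-0.0472,0.9643],[-0.1294,-0.0472,0.9643],[-0.1294,-0.0472,0.9643],[-0.1294,-0.0472,0.9643],[-0.1294,-0.0472,0.9643]]'

```text
time_s: 5.4
position: [418.1, 66.2, 235.0]
eef_rot: [0.0, 0.025, 1.0, -0.0]
wrist_force: [-0.1, 0.0, -0.3]
grip_width: 35.9
```

```bash
python3 - <<'E'
from h import *
go([-110,0,235])
E
```

```text
t 5.4 tcp_s [-150.    99.5  235. ] rot off deg [  0.   -0.  -85.2] F [-0.1  0.  -0.3] grip 35.9
xyz [-0.0966 -0.1916  0.0002] rot [-4.000e-04  4.000e-04  9.461e-01]
```

Works. Finish the turn, above the bar.

Request:
play_rows --grip '[36,36,36,36,36,36,36,36,36,36,36]' --xyz '[[-0.0966,-0.1916,0],[-0.0966,-0.1916,0],[-0.0966,-0.1916,0],[-0.0966,-0.1916,0],[-0.0966,-0.1916,0],[-0.0966,-0.1916,0],[-0.0966,-0.1916,0],[-0.0966,-0.1916,0],[-0.0966,-0.1916,0],[-0.0966,-0.1916,0],[-0.0966,-0.1916,0]]' --delta_rot '[[0,0,0.946],[0,0,0.946],[0,0,0.946],[0,0,0.946],[0,0,0.946],[0,0,0.946],[0,0,0.946],[0,0,0.946],[0,0,0.946],[0,0,0.946],[0,0,0.946]]'

```text
time_s: 6.78
position: [461.2, -31.6, 234.9]
eef_rot: [0.0, 0.694, 0.72, -0.0]
wrist_force: [-0.4, 0.6, 0.6]
grip_width: 36.1
```

```bash
python3 - <<'E'
from h import *
go([-110,0,235])
a,d=capture('top'); b,e=capture('scene')
save('g1',np.hstack([a[120:270,190:340],b[90:240,180:330]]),s=2.6)
for n,dd in(('top',d),('scene',e)):
    C=w2s(cloud(n,dd).reshape(-1,3)); q=C[(C[:,2]>220)&(C[:,2]<270)&(abs(C[:,0]+110)<90)&(abs(C[:,1])<60)]
    print(n,len(q),q.min(0),q.max(0)) if len(q) else 0
E
```

```text
t 6.78 tcp_s [-1.103e+02  2.000e-01  2.349e+02] rot off deg [ 0. -0. -0.] F [-0.4  0.6  0.6] grip 36.1
xyz [-0.0005  0.0007 -0.0002] rot [-0.0002  0.0004  0.0004]
scene 123 [-135.46994608   -9.46525884  232.81513145] [-76.06351734  13.24130531 268.87628996]
```

View pics/g1.png

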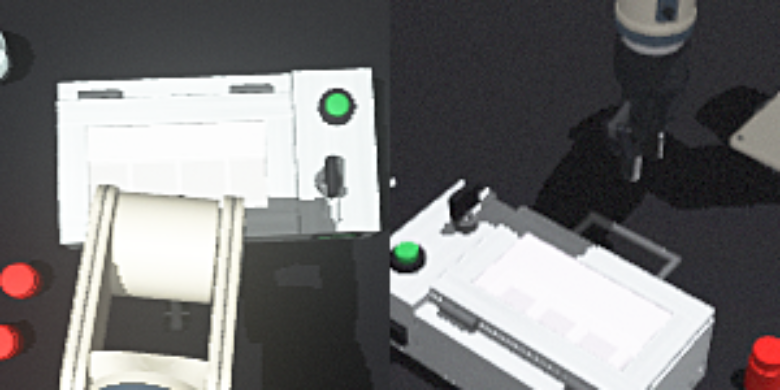

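Request:
play_rows --grip '[36,36,36,36,36,0,0,0,0,0]' --newtons 25 --xyz '[[0,0,0.1],[0,0,0.2],[0,0,0.24],[0,0,0.265],[0,0,0.265],[0,0,0.265],[0,0,0.265],[0,0,0.265],[0,0,0.265],[0,0,0.265]]' --delta_rot '[[0,0,0],[0,0,0],[0,0,0],[0,0,0],[0,0,0],[0,0,0],[0,0,0],[0,0,0],[0,0,0],[0,0,0]]'

```text
time_s: 8.12
position: [460.6, -31.8, 103.2]
eef_rot: [-0.0, 0.695, 0.719, -0.001]
wrist_force: [-4.4, -1.6, 7.5]
grip_width: 11.1
```

```bash
python3 - <<'E'
from h import *
state()
h=np.array([102,117]);r=212.06;a0=np.arctan2(5,212)
for th in (.1,.2,.3,.4,.5,.6,.7,.785,.8,1,1.2,1.4,1.6,1.7,1.75):
    x=h[0]-r*np.cos(th+a0); z=h[1]+r*np.sin(th+a0)
    print(th,'dX',round((x+110)/500,4),'dZ',round((z-122)/500,4))
E
```

```text
t 8.12 tcp_s [-1.110e+02  1.000e-01  1.032e+02] rot off deg [ 0.1 -0.   0.1] F [-4.4 -1.6  7.5] grip 11.1
0.1 dX 0.0031 dZ 0.0423
0.2 dX 0.0104 dZ 0.084
0.3 dX 0.0219 dZ 0.1249
0.4 dX 0.0374 dZ 0.1643
0.5 dX 0.0567 dZ 0.2021
0.6 dX 0.0797 dZ 0.2377
0.7 dX 0.1061 dZ 0.2708
0.785 dX 0.1311 dZ 0.2968
0.8 dX 0.1358 dZ 0.3011
1 dX 0.2033 dZ 0.3522
1.2 dX 0.2797 dZ 0.3888
1.4 dX 0.3618 dZ 0.4095
1.6 dX 0.4464 dZ 0.4135
1.7 dX 0.4885 dZ 0.4092
1.75 dX 0.5094 dZ 0.4054
```

Request:
play_rows --grip '[0,0,0,0,0,0,0,0,0,0,0]' --xyz '[[0,0.001,-0.021],[0,0.003,-0.042],[0,0.0104,-0.084],[0,0.022,-0.125],[0,0.037,-0.164],[0,0.057,-0.202],[0,0.08,-0.238],[0,0.106,-0.271],[0,0.131,-0.297],[0,0.131,-0.297],[0,0.131,-0.297]]' --delta_rot '[[0,0,0],[0,0,0],[0,0,0],[0,0,0],[0,0,0],[0,0,0],[0,0,0],[0,0,0],[0,0,0],[0,0,0],[0,0,0]]'

```text
time_s: 9.5
position: [523.7, -29.7, 253.5]
eef_rot: [-0.002, 0.695, 0.719, -0.002]
wrist_force: [-19.1, -2.1, 21.1]
grip_width: 10.9
```

```bash
cat >> h.py <<'E'
def hood():
    for n in('top','scene'):
        im,d=capture(n); C=w2s(cloud(n,d).reshape(-1,3))
        q=C[(C[:,2]>150)&(C[:,2]<420)&(C[:,0]>-60)&(C[:,0]<250)&(abs(C[:,1])>70)&(abs(C[:,1])<132)]
        q=q[(np.hypot(q[:,0]-102,q[:,2]-117)<178)]
        if len(q)<10: print(n,'few',len(q)); continue
        a=np.arctan2(q[:,2]-117,102-q[:,0]); print(n,len(q),'hood angle med',np.median(a).round(3),np.percentile(a,[10,90]).round(3))
        yield n,im
E
python3 - <<'E'
from h import *
state(); list(hood())
E
```

```text
t 9.5 tcp_s [-47.8   0.  253.5] rot off deg [ 0.3 -0.1  0.1] F [-19.1  -2.1  21.1] grip 10.9
top 918 hood angle med 0.841 [0.811 0.924]
scene 1934 hood angle med 0.844 [0.815 0.92 ]
```

Request:
play_rows --grip '[36,36,36,36,36,36,36]' --xyz '[[0,0,0],[0,0,0],[0,0,0],[0,0,-0.05],[0,0,-0.1],[0,0,-0.12],[0,0,-0.12]]' --delta_rot '[[0,0,0],[0,0,0],[0,0,0],[0,0,0],[0,0,0],[0,0,0],[0,0,0]]'

```text
time_s: 10.48
position: [527.0, -29.4, 311.1]
eef_rot: [0.0, 0.695, 0.719, 0.0]
wrist_force: [0.1, 0.5, 0.1]
grip_width: 36.0
```

```bash
python3 - <<'E'
from h import *
state(); list(hood())
for n in('top','scene'):
  print(n,pp(n,'hood_bar'))
E
```

```text
t 10.47 tcp_s [-4.450e+01  1.000e-01  3.111e+02] rot off deg [-0.  -0.   0.1] F [0.1 0.5 0.1] grip 36.0
top 781 hood angle med 0.841 [0.81  0.923]
scene 1951 hood angle med 0.843 [0.813 0.925]
top []
scene [(0.88, array([263.2192, 152.6016]))]
```

Request:
play_rows --grip '[36,36,36,36,36,36,36,36,36,36,36,36]' --xyz '[[0,0,0],[0,0,0],[0,0,0],[0,0,0],[0,0,0],[0,0,0],[0,0,0],[0,0,0],[0,0,0],[0,0,0],[0,0,0],[0,0,0]]' --delta_rot '[[0,0,0],[0,0,0],[0,0,0],[0,0,0],[0,0,0],[0,0,0],[0,0,0],[0,0,0],[0,0,0],[0,0,0],[0,0,0],[0,0,0]]'

```text
time_s: 12.18
position: [526.7, -29.4, 310.8]
eef_rot: [0.0, 0.695, 0.719, -0.0]
wrist_force: [0.2, 0.4, -0.8]
grip_width: 36.0
```

Request:
play_rows --grip '[36,36,36,36,36,36]' --xyz '[[0,0,0],[0,0,0],[0,0,0],[0,0,0],[0,0,0],[0,0,0]]' --delta_rot '[[0,0,0],[0,0,0],[0,0,0],[0,0,0],[0,0,0],[0,0,0]]'

```text
time_s: 12.92
position: [526.7, -29.4, 310.8]
eef_rot: [0.0, 0.695, 0.719, -0.0]
wrist_force: [0.0, -0.3, 0.1]
grip_width: 36.0
```

```bash
python3 - <<'E'
from h import *
state(); I=dict(hood())
for n in I:
  for c,p in pp(n,'hood_bar'): print(n,c,p)
save('h45',np.hstack([I['top'][120:270,190:340],I['scene'][90:240,180:330]]),s=2.6)
E
```

```text
t 12.93 tcp_s [-4.490e+01  2.000e-01  3.108e+02] rot off deg [ 0.  -0.   0.1] F [ 0.  -0.3  0.1] grip 36.0
top 777 hood angle med 0.841 [0.812 0.924]
scene 1945 hood angle med 0.843 [0.814 0.922]
top 0.35 [263.0144 190.6944]
scene 0.71 [263.3216 155.5968]
```

View pics/h45.png

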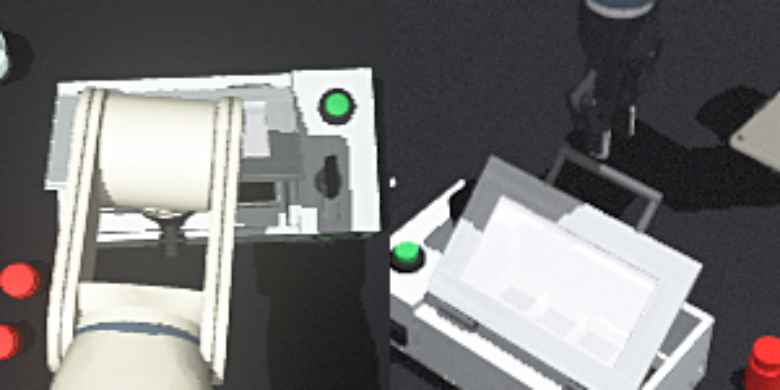

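Request:
play_rows --grip '[36,36,36,0,0,0,0,0]' --newtons 22 --xyz '[[0,-0.006,0.06],[0,-0.006,0.115],[0,-0.006,0.115],[0,-0.006,0.115],[0,-0.006,0.115],[0,-0.006,0.115],[0,-0.006,0.115],[0,-0.006,0.115]]' --delta_rot '[[0,0,0],[0,0,0],[0,0,0],[0,0,0],[0,0,0],[0,0,0],[0,0,0],[0,0,0]]'

```text
time_s: 14.12
position: [523.8, -29.6, 254.6]
eef_rot: [0.0, 0.695, 0.719, -0.0]
wrist_force: [-3.4, -0.5, 6.8]
grip_width: 10.6
```

Request:
play_rows --grip '[0,0,0,0,0,0,0,0,0,0,0,0]' --xyz '[[0,0.037,-0.031],[0,0.072,-0.055],[0,0.11,-0.075],[0,0.149,-0.092],[0,0.189,-0.104],[0,0.231,-0.1125],[0,0.273,-0.117],[0,0.315,-0.1165],[0,0.3575,-0.112],[0,0.378,-0.108],[0,0.378,-0.108],[0,0.378,-0.108]]' --delta_rot '[[0,0,0],[0,0,0],[0,0,0],[0,0,0],[0,0,0],[0,0,0],[0,0,0],[0,0,0],[0,0,0],[0,0,0],[0,0,0],[0,0,0]]'

```text
time_s: 15.62
position: [714.1, -23.2, 308.4]
eef_rot: [0.002, 0.695, 0.719, 0.001]
wrist_force: [5.0, 0.8, 2.5]
grip_width: 10.9
```

```bash
python3 - <<'E'
from h import *
state(); I=dict(hood())
E
```

```text
t 15.62 tcp_s [ 1.427e+02 -2.000e-01  3.084e+02] rot off deg [-0.2 -0.   0.1] F [5.  0.8 2.5] grip 10.9
top 526 hood angle med 1.743 [1.719 1.782]
scene 1070 hood angle med 1.816 [1.784 1.906]
```

Request:
play_rows --grip '[36,36,36,36,36,60,60,60,60,60,60,60]' --xyz '[[0,0,0],[0,0,0],[0,0,0],[0,0,-0.07],[0,0,-0.12],[0,-0.1,-0.12],[0,-0.2,-0.12],[0,-0.3,-0.12],[0,-0.42,-0.1],[0.05,-0.54,-0.05],[0.1,-0.58,0],[0.1,-0.58,0]]' --delta_rot '[[0,0,0],[0,0,0],[0,0,0],[0,0,0],[0,0,0],[0,0,0],[0,0,0],[0,0,0],[0,0,0],[0,0,0],[0,0,0],[0,0,0]]'

```text
time_s: 17.23
position: [417.9, 17.9, 305.9]
eef_rot: [-0.001, 0.695, 0.719, -0.002]
wrist_force: [0.2, -0.3, 0.5]
grip_width: 60.0
```

```bash
cat >> h.py <<'E'
def jars():
    out={}
    for n in('top','scene'):
        im,d=capture(n); C=w2s(cloud(n,d).reshape(-1,3)).reshape(384,512,3); hsv=cv2.cvtColor(im,cv2.COLOR_RGB2HSV)
        z=C[...,2]; ok=(d>0)&(C[...,0]>-260)&(C[...,0]<90)&(C[...,1]>148)&(C[...,1]<460)
        m=(ok&(z>45)&(z<85)).astype(np.uint8); k,L,s,c=cv2.connectedComponentsWithStats(m)
        for i in range(1,k):
            if s[i,4]<40: continue
            q=C[L==i]; top=q[q[:,2]>np.percentile(q[:,2],85)-8]; h=np.median(hsv[L==i],0)
            print(n,'RED' if h[1]>120 else 'jar',((top.min(0)+top.max(0))/2)[:2].round(1),s[i,4],q[:,2].max().round(0))
        out[n]=(im,C)
    return out
E
python3 - <<'E'
from h import *
state(); list(hood()); I=jars()
save('open',np.hstack([I['top'][0][120:270,190:340],I['scene'][0][90:240,180:330]]),s=2.6)
for n in('top','scene'):
  for l in('pocket1','pocket2','pocket3','pocket4'):
    for c,p in pp(n,l):
      print(n,l,c,w2s(atz(n,p,35)).round(0))
  for l,z in(('latch_grip',162),('start_top',137)):
    for c,p in pp(n,l): print(n,l,c,w2s(atz(n,p,z)).round(0))
E
```

```text
t 17.23 tcp_s [-151.9   51.3  305.9] rot off deg [ 0.2 -0.   0. ] F [ 0.2 -0.3  0.5] grip 60.0
top 976 hood angle med 1.741 [1.716 1.782]
scene 1063 hood angle med 1.815 [1.785 1.905]
top jar [ 83.8 356.2] 52 85.0
top jar [  2.1 398.7] 152 73.0
top jar [-16.2 267.4] 146 75.0
top jar [-100.8  282.8] 149 76.0
top jar [-102.8  395.6] 158 74.0
top RED [-181.1  227.5] 86 73.0
top RED [-188.6  305.6] 150 74.0
top RED [-199.5  386.7] 154 73.0
scene RED [-178.8  225.5] 154 70.0
scene RED [-106.2  199.7] 168 70.0
scene RED [-186.4  309.3] 165 69.0
scene RED [-196.6  388.3] 179 70.0
scene jar [-98.8 287.1] 179 70.0
scene jar [-13.1 271.8] 191 71.0
scene jar [-98.7 399.5] 193 69.0
scene jar [  4.3 401.3] 223 71.0
top pocket1 0.89 [  8. -88.  35.]
top pocket1 0.69 [  7. -31.  35.]
top pocket1 0.66 [ 5. 25. 35.]
top pocket1 0.63 [ 9. 98. 35.]
top pocket2 0.89 [  8. -88.  35.]
top pocket2 0.69 [  7. -31.  35.]
top pocket2 0.66 [ 5. 25. 35.]
top pocket2 0.63 [ 9. 98. 35.]
top pocket3 0.89 [  8. -88.  35.]
top pocket3 0.69 [  7. -31.  35.]
top pocket3 0.66 [ 5. 25. 35.]
top pocket3 0.63 [ 9. 98. 35.
[... 322 characters left out ...]
pocket1 0.58 [-9. 37. 35.]
scene pocket1 0.49 [140. 370.  35.]
scene pocket2 0.95 [ 8. 78. 35.]
scene pocket2 0.95 [ -1. -97.  35.]
scene pocket2 0.77 [  7. -22.  35.]
scene pocket2 0.58 [-9. 37. 35.]
scene pocket2 0.49 [140. 370.  35.]
scene pocket3 0.95 [ 8. 78. 35.]
scene pocket3 0.95 [ -1. -97.  35.]
scene pocket3 0.77 [  7. -22.  35.]
scene pocket3 0.58 [-9. 37. 35.]
scene pocket3 0.49 [140. 370.  35.]
scene pocket4 0.95 [ 8. 78. 35.]
scene pocket4 0.95 [ -1. -97.  35.]
scene pocket4 0.77 [  7. -22.  35.]
scene pocket4 0.58 [-9. 37. 35.]
scene pocket4 0.49 [140. 370.  35.]
scene start_top 0.72 [189. 376. 137.]
scene start_top 0.61 [  98. -181.  137.]
scene start_top 0.2 [102.   7. 137.]
```

View pics/open.png

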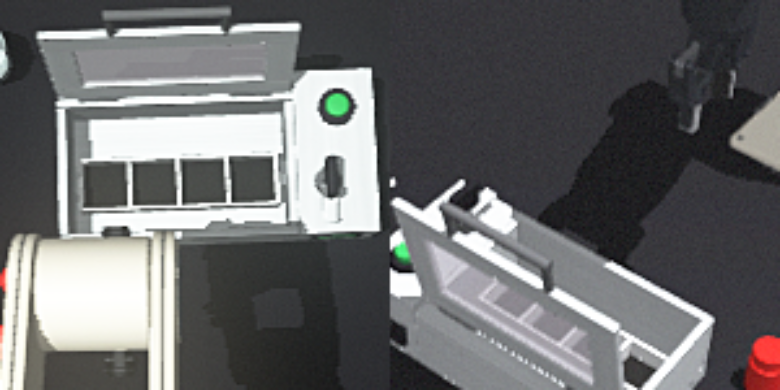

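```bash
python3 - <<'E'
from h import *
im,d=capture('top'); g=cv2.cvtColor(im,cv2.COLOR_RGB2GRAY)
m=np.zeros_like(g); m[178:206,218:302]=(g[178:206,218:302]<95)
k,L,s,c=cv2.connectedComponentsWithStats(m)
for i in range(1,k):
    if s[i,4]>60: print(s[i],[w2s(atz('top',(s[i,0]+s[i,2]/2-.5,s[i,1]+s[i,3]/2-.5),z))[:2].round(1) for z in(35,63)])
go([-14.5,269.5,120])
E
```

```text
[241 181  17  18 270] [array([ 8.7, 29.8]), array([ 5. , 28.6])]
[260 181  17  18 263] [array([  6.3, -31.6]), array([  2.7, -31.7])]
[278 180  18  18 275] [array([  7.2, -91.5]), array([  3.6, -90.4])]
[222 182  17  18 281] [array([ 7.9, 91.3]), array([ 4.2, 88.9])]
t 18.07 tcp_s [-148.8   50.3  307.3] rot off deg [ 0.  -0.   0.1] F [ 0.1  0.2 -0.1] grip 59.8
xyz [0.4391 0.2679 0.3743] rot [-0.0003  0.0004 -0.0012]
```

Request:
play_rows --grip '[62,62,62,62,62,62,62,62,62,62,62,62]' --newtons 45 --xyz '[[0.1,0.06,0.1],[0.2,0.12,0.2],[0.3,0.18,0.21],[0.4,0.24,0.21],[0.4386,0.2684,0.21],[0.4386,0.2684,0.21],[0.4386,0.2684,0.3],[0.4386,0.2684,0.4],[0.4386,0.2684,0.5],[0.4386,0.2684,0.54],[0.4386,0.2684,0.5506],[0.4386,0.2684,0.5506]]' --delta_rot '[[0,0,0],[0,0,0],[0,0,0],[0,0,0],[0,0,0],[0,0,0],[0,0,0],[0,0,0],[0,0,0],[0,0,0],[0,0,0],[0,0,0]]'

```text
time_s: 19.58
position: [548.7, 240.7, 33.1]
eef_rot: [0.0, 0.695, 0.719, 0.0]
wrist_force: [0.8, 1.1, 0.2]
grip_width: 62.2
```

Request:
play_rows --grip '[30,30,30,30,30,30,30,30]' --xyz '[[0,0,0],[0,0,0],[0,0,0],[0,0,0],[0,0,-0.02],[0,0,-0.04],[0,0,-0.04],[0,0,-0.04]]' --delta_rot '[[0,0,0],[0,0,0],[0,0,0],[0,0,0],[0,0,0],[0,0,0],[0,0,0],[0,0,0]]'

```text
time_s: 20.58
position: [547.8, 240.6, 52.0]
eef_rot: [0.0, 0.695, 0.719, -0.0]
wrist_force: [-0.4, 0.7, -1.9]
grip_width: 41.7
```

```bash
python3 - <<'E'
from h import *
state(); im,d=capture('scene'); save('j1',im,(280,170,420,300),4)
E
```

```text
t 20.57 tcp_s [-14.3 269.2  52. ] rot off deg [ 0.  -0.   0.1] F [-0.4  0.7 -1.9] grip 41.7
```

View pics/j1.png

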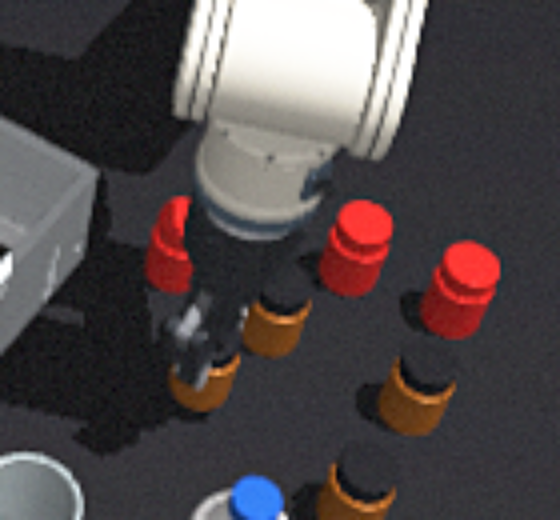

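Request:
play_rows --grip '[30,30,30,30,30,30,30,30,30,30,30,30]' --xyz '[[0,0,-0.1],[0,0,-0.2],[0,0,-0.266],[-0.1,0.01,-0.266],[-0.22,0.02,-0.266],[-0.34,0.03,-0.266],[-0.46,0.038,-0.266],[-0.58,0.038,-0.266],[-0.68,0.038,-0.266],[-0.718,0.038,-0.266],[-0.718,0.038,-0.266],[-0.718,0.038,-0.266]]' --delta_rot '[[0,0,0],[0,0,0],[0,0,0],[0,0,0],[0,0,0],[0,0,0],[0,0,0],[0,0,0],[0,0,0],[0,0,0],[0,0,0],[0,0,0]]'

```text
time_s: 22.12
position: [578.5, -116.4, 184.8]
eef_rot: [-0.0, 0.695, 0.719, -0.0]
wrist_force: [-0.1, 0.7, -2.5]
grip_width: 41.6
```

```bash
cat >> h.py <<'E'
def held():
    o,T=state(); p=w2s(o['position'])
    im,d=capture('scene'); C=w2s(cloud('scene',d).reshape(-1,3)).reshape(384,512,3); hsv=cv2.cvtColor(im,cv2.COLOR_RGB2HSV)
    m=(hsv[...,0]>8)&(hsv[...,0]<22)&(hsv[...,1]>150)&(abs(C[...,0]-p[0])<40)&(abs(C[...,1]-p[1])<40)&(C[...,2]>p[2]-60)
    q=C[m]; print('amber px',m.sum(), 'zmin-tcp (+2 bias)',(np.percentile(q[:,2],2)-p[2]+2).round(1) if m.sum()>5 else None)
E
python3 - <<'E'
from h import *
held(); go([4.5,-90,69.5])
E
```

```text
t 22.12 tcp_s [  3.9 -88.6 184.8] rot off deg [0.1 0.  0.1] F [-0.1  0.7 -2.5] grip 41.6
amber px 71 zmin-tcp (+2 bias) -22.3
t 22.18 tcp_s [  4.  -88.3 184.8] rot off deg [ 0.1 -0.   0. ] F [ 0.4  0.4 -1.8] grip 41.8
xyz [-0.0033  0.0011  0.2307] rot [-0.0006  0.     -0.0004]
```

Request:
play_rows --grip '[30,30,30,30,30,50,50,50,50,50,50]' --xyz '[[-0.003,0.001,0.1],[-0.003,0.001,0.18],[-0.003,0.001,0.22],[-0.003,0.001,0.231],[-0.003,0.001,0.231],[-0.003,0.001,0.231],[-0.003,0.001,0.231],[-0.003,0.001,0.18],[-0.003,0.001,0.08],[-0.003,0.001,0.0],[-0.003,0.001,0.0]]' --delta_rot '[[0,0,0],[0,0,0],[0,0,0],[0,0,0],[0,0,0],[0,0,0],[0,0,0],[0,0,0],[0,0,0],[0,0,0],[0,0,0]]'

```text
time_s: 23.55
position: [581.9, -119.6, 189.3]
eef_rot: [0.004, 0.695, 0.719, 0.002]
wrist_force: [0.7, -0.5, 0.4]
grip_width: 50.2
```

Request:
play_rows --grip '[62,62,62,62,62,62,62,62,62]' --xyz '[[0.12,-0.03,0],[0.24,-0.06,0],[0.36,-0.1,0],[0.38,-0.2,0],[0.38,-0.3,0],[0.38,-0.4,0],[0.38,-0.4,0],[0.38,-0.4,0],[0.38,-0.4,0]]' --delta_rot '[[0,0,0],[0,0,0],[0,0,0],[0,0,0],[0,0,0],[0,0,0],[0,0,0],[0,0,0],[0,0,0]]'

```text
time_s: 24.68
position: [374.4, 64.3, 185.1]
eef_rot: [0.0, 0.695, 0.719, 0.0]
wrist_force: [-0.6, 0.9, 0.5]
grip_width: 62.0
```

```bash
cat >> h.py <<'E'
def rack(I):
    im,C=I['top']; hsv=cv2.cvtColor(im,cv2.COLOR_RGB2HSV)
    q=C[(C[...,2]>80)&(C[...,2]<112)&(abs(C[...,0])<45)&(abs(C[...,1])<120)]
    for y in(90,30,-30,-90):
        s=q[(abs(q[:,1]-y)<29)&(abs(q[:,0]-2)<30)]
        print('pocket y',y,len(s),((s.min(0)+s.max(0))/2).round(1) if len(s)>5 else '', np.percentile(s[:,2],80).round(1) if len(s)>5 else '')
E
python3 - <<'E'
from h import *
I=jars(); rack(I); go([-99.8,285,180]); save('p1',I['top'][0],(200,130,320,220),4)
E
```

```text
top jar [ 83.5 358.4] 58 85.0
top jar [  1.9 399.2] 157 73.0
top jar [-100.9  283.5] 149 75.0
top RED [-107.4  195.5] 145 74.0
top jar [-102.6  396.5] 158 74.0
top RED [-188.5  305.7] 154 75.0
top RED [-199.5  384.5] 156 74.0
scene RED [-178.2  225.9] 155 70.0
scene RED [-104.6  199.6] 162 70.0
scene RED [-184.8  309. ] 161 70.0
scene RED [-196.6  388.4] 175 69.0
scene jar [-98.1 287.1] 175 70.0
scene jar [-98.4 399.3] 201 70.0
scene jar [  5.2 401.2] 215 69.0
pocket y 90 0  
pocket y 30 0  
pocket y -30 0  
pocket y -90 142 [  2.9 -92.7  95.3] 103.6
t 24.77 tcp_s [-194.1   99.1  185. ] rot off deg [ 0.  -0.   0.1] F [-0.6  0.2 -0.5] grip 61.9
xyz [0.3722 0.1878 0.0097] rot [-0.0001  0.0003 -0.0014]
```

View pics/p1.png

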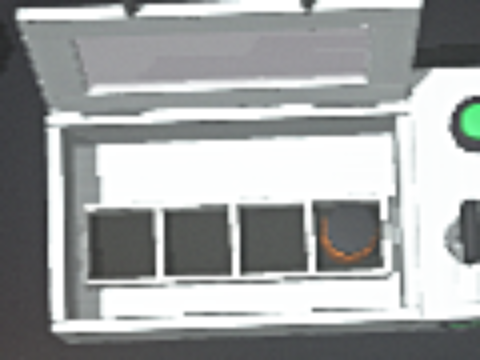

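Request:
play_rows --grip '[62,62,62,62,62,62,62,62,62,62]' --xyz '[[0.11,0.056,0],[0.22,0.112,0],[0.33,0.168,0],[0.372,0.189,0],[0.372,0.189,0.02],[0.372,0.189,0.12],[0.372,0.189,0.22],[0.372,0.189,0.29],[0.372,0.189,0.306],[0.372,0.189,0.306]]' --delta_rot '[[0,0,0],[0,0,0],[0,0,0],[0,0,0],[0,0,0],[0,0,0],[0,0,0],[0,0,0],[0,0,0],[0,0,0]]'

```text
time_s: 26.02
position: [461.2, 252.5, 31.9]
eef_rot: [-0.0, 0.696, 0.718, -0.001]
wrist_force: [1.2, -0.6, 0.4]
grip_width: 62.3
```

Request:
play_rows --grip '[30,30,30,30,30,30,30,30,30,30]' --xyz '[[0,0,0],[0,0,0],[0,0,0],[0,0,0],[0,0,-0.02],[0,0,-0.1],[0,0,-0.2],[0,0,-0.306],[0,0,-0.306],[0,0,-0.306]]' --delta_rot '[[0,0,0],[0,0,0],[0,0,0],[0,0,0],[0,0,0],[0,0,0],[0,0,0],[0,0,0],[0,0,0],[0,0,0]]'

```text
time_s: 27.28
position: [461.1, 253.1, 185.2]
eef_rot: [0.0, 0.695, 0.719, -0.0]
wrist_force: [-0.3, 0.1, -0.6]
grip_width: 42.0
```

```bash
python3 - <<'E'
from h import *
held(); go([4.5,-30,185])
E
```

```text
t 27.27 tcp_s [-100.6  284.8  185.2] rot off deg [-0.  -0.   0.1] F [-0.3  0.1 -0.6] grip 42.0
amber px 131 zmin-tcp (+2 bias) -27.8
t 27.32 tcp_s [-101.   284.6  184.3] rot off deg [ 0.1 -0.1  0.1] F [-0.8 -0.9 -1.4] grip 42.0
xyz [-0.6288  0.2122 -0.0011] rot [-0.001   0.0007 -0.0012]
```

Request:
play_rows --grip '[30,30,30,30,30,30,30,30,30]' --xyz '[[-0.1,0.03,0],[-0.2,0.06,0],[-0.31,0.1,0],[-0.42,0.14,0],[-0.53,0.18,0],[-0.6,0.21,0],[-0.63,0.21,0],[-0.63,0.21,0],[-0.63,0.21,0]]' --delta_rot '[[0,0,0],[0,0,0],[0,0,0],[0,0,0],[0,0,0],[0,0,0],[0,0,0],[0,0,0],[0,0,0]]'

```text
time_s: 28.45
position: [575.8, -56.9, 184.4]
eef_rot: [-0.001, 0.695, 0.719, -0.001]
wrist_force: [-0.5, 0.2, -1.3]
grip_width: 41.8
```

```bash
python3 - <<'E'
from h import *
held(); go([4.5,-30,69.5])
E
```

```text
t 28.45 tcp_s [  3.3 -29.  184.4] rot off deg [0.1 0.  0.1] F [-0.5  0.2 -1.3] grip 41.8
amber px 100 zmin-tcp (+2 bias) -26.4
t 28.5 tcp_s [  3.6 -28.9 184.7] rot off deg [ 0.1 -0.   0. ] F [-0.1  0.1 -1.6] grip 42.1
xyz [-0.0022  0.0022  0.2303] rot [-0.0009  0.0001 -0.0003]
```

Request:
play_rows --grip '[30,30,30,30,30,50,50,50,50,50,50]' --xyz '[[-0.002,0.002,0.1],[-0.002,0.002,0.18],[-0.002,0.002,0.22],[-0.002,0.002,0.231],[-0.002,0.002,0.231],[-0.002,0.002,0.231],[-0.002,0.002,0.231],[-0.002,0.002,0.18],[-0.002,0.002,0.08],[-0.002,0.002,0],[-0.002,0.002,0]]' --delta_rot '[[0,0,0],[0,0,0],[0,0,0],[0,0,0],[0,0,0],[0,0,0],[0,0,0],[0,0,0],[0,0,0],[0,0,0],[0,0,0]]'

```text
time_s: 29.88
position: [580.4, -59.4, 189.3]
eef_rot: [0.003, 0.695, 0.719, 0.002]
wrist_force: [-0.2, 0.7, -0.1]
grip_width: 49.8
```

Request:
play_rows --grip '[62,62,62,62,62,62,62,62,62]' --xyz '[[0.12,-0.03,0],[0.22,-0.09,0],[0.26,-0.18,0],[0.26,-0.28,0],[0.26,-0.38,0],[0.26,-0.4,0],[0.26,-0.4,0],[0.26,-0.4,0],[0.26,-0.4,0]]' --delta_rot '[[0,0,0],[0,0,0],[0,0,0],[0,0,0],[0,0,0],[0,0,0],[0,0,0],[0,0,0],[0,0,0]]'

```text
time_s: 31.0
position: [374.9, 64.3, 185.0]
eef_rot: [0.0, 0.695, 0.719, -0.0]
wrist_force: [0.4, -0.6, -1.6]
grip_width: 61.9
```

```bash
python3 - <<'E'
from h import *
I=jars(); rack(I); go([-100.6,398,32])
E
```

```text
top jar [ 83.8 356.1] 60 85.0
top jar [  2.  398.3] 156 76.0
top RED [-107.3  195.9] 146 74.0
top jar [-102.6  395.7] 156 77.0
top RED [-188.6  305.2] 155 73.0
top RED [-199.5  385.7] 149 75.0
scene RED [-179.6  225.7] 156 71.0
scene RED [-105.1  199.4] 160 70.0
scene RED [-185.5  309.2] 162 71.0
scene RED [-198.   388.2] 181 70.0
scene jar [-98.8 399.2] 193 69.0
scene jar [  3.2 401.4] 224 69.0
pocket y 90 0  
pocket y 30 0  
pocket y -30 145 [  5.1 -33.4  94.4] 103.2
pocket y -90 145 [  3.3 -92.8  94.3] 102.7
t 31.1 tcp_s [-193.8   99.1  184.9] rot off deg [ 0.  -0.   0.1] F [-0.5  0.5 -0.4] grip 61.8
xyz [0.5983 0.1852 0.3055] rot [-0.0002  0.0003 -0.0014]
```

Request:
play_rows --grip '[62,62,62,62,62,62,62,62,62,62,62,62]' --xyz '[[0.11,0.034,0],[0.22,0.068,0],[0.33,0.102,0],[0.44,0.136,0],[0.55,0.17,0],[0.597,0.187,0],[0.597,0.187,0.02],[0.597,0.187,0.12],[0.597,0.187,0.22],[0.597,0.187,0.29],[0.597,0.187,0.306],[0.597,0.187,0.306]]' --delta_rot '[[0,0,0],[0,0,0],[0,0,0],[0,0,0],[0,0,0],[0,0,0],[0,0,0],[0,0,0],[0,0,0],[0,0,0],[0,0,0],[0,0,0]]'

```text
time_s: 32.6
position: [457.1, 364.9, 31.8]
eef_rot: [0.0, 0.696, 0.718, -0.001]
wrist_force: [0.9, -0.3, -0.0]
grip_width: 62.1
```

Request:
play_rows --grip '[30,30,30,30,30,30,30,30,30,30]' --xyz '[[0,0,0],[0,0,0],[0,0,0],[0,0,0],[0,0,-0.02],[0,0,-0.1],[0,0,-0.2],[0,0,-0.306],[0,0,-0.306],[0,0,-0.306]]' --delta_rot '[[0,0,0],[0,0,0],[0,0,0],[0,0,0],[0,0,0],[0,0,0],[0,0,0],[0,0,0],[0,0,0],[0,0,0]]'

```text
time_s: 33.85
position: [456.8, 365.4, 184.9]
eef_rot: [0.0, 0.695, 0.719, -0.0]
wrist_force: [0.2, -0.7, -2.2]
grip_width: 42.0
```

```bash
python3 - <<'E'
from h import *
held(); go([4.5,30,185])
E
```

```text
t 33.85 tcp_s [-100.9  397.2  184.9] rot off deg [ 0.  -0.   0.1] F [ 0.2 -0.7 -2.2] grip 42.0
amber px 126 zmin-tcp (+2 bias) -28.1
t 33.9 tcp_s [-101.4  396.9  184. ] rot off deg [ 0.1 -0.1  0.1] F [ 0.8 -0.5 -1.6] grip 41.8
xyz [-0.7334  0.2131 -0.0013] rot [-0.0012  0.001  -0.0012]
```

Request:
play_rows --grip '[30,30,30,30,30,30,30,30,30,30]' --xyz '[[-0.1,0.03,0],[-0.2,0.06,0],[-0.31,0.09,0],[-0.42,0.12,0],[-0.53,0.16,0],[-0.64,0.19,0],[-0.71,0.212,0],[-0.735,0.212,0],[-0.735,0.212,0],[-0.735,0.212,0]]' --delta_rot '[[0,0,0],[0,0,0],[0,0,0],[0,0,0],[0,0,0],[0,0,0],[0,0,0],[0,0,0],[0,0,0],[0,0,0]]'

```text
time_s: 35.15
position: [574.6, 3.1, 184.4]
eef_rot: [-0.001, 0.695, 0.719, -0.001]
wrist_force: [0.2, 0.5, -1.5]
grip_width: 42.2
```

```bash
python3 - <<'E'
from h import *
held(); go([4.5,30,69.5])
E
```

```text
t 35.15 tcp_s [  4.1  30.9 184.4] rot off deg [ 0.1 -0.   0.1] F [ 0.2  0.5 -1.5] grip 42.2
amber px 121 zmin-tcp (+2 bias) -25.7
t 35.2 tcp_s [  4.3  31.1 184.6] rot off deg [ 0.1 -0.   0. ] F [ 0.6 -0.8 -1.8] grip 41.8
xyz [-0.0021  0.0007  0.2302] rot [-0.0009  0.0001 -0.0003]
```

Request:
play_rows --grip '[30,30,30,30,30,50,50,50,50,50,50]' --xyz '[[-0.001,0.001,0.1],[-0.001,0.001,0.18],[-0.001,0.001,0.22],[-0.001,0.001,0.231],[-0.001,0.001,0.231],[-0.001,0.001,0.231],[-0.001,0.001,0.231],[-0.001,0.001,0.18],[-0.001,0.001,0.08],[-0.001,0.001,0],[-0.001,0.001,0]]' --delta_rot '[[0,0,0],[0,0,0],[0,0,0],[0,0,0],[0,0,0],[0,0,0],[0,0,0],[0,0,0],[0,0,0],[0,0,0],[0,0,0]]'

```text
time_s: 36.58
position: [578.4, 1.4, 189.0]
eef_rot: [0.003, 0.695, 0.719, 0.002]
wrist_force: [-0.4, -0.6, -0.6]
grip_width: 50.0
```

Request:
play_rows --grip '[62,62,62,62,62,62,62,62,62]' --xyz '[[0.1,-0.07,0],[0.14,-0.17,0],[0.14,-0.28,0],[0.14,-0.38,0],[0.14,-0.4,0],[0.14,-0.4,0],[0.14,-0.4,0],[0.14,-0.4,0],[0.14,-0.4,0]]' --delta_rot '[[0,0,0],[0,0,0],[0,0,0],[0,0,0],[0,0,0],[0,0,0],[0,0,0],[0,0,0],[0,0,0]]'

```text
time_s: 37.7
position: [374.2, 64.8, 184.9]
eef_rot: [0.0, 0.695, 0.719, -0.0]
wrist_force: [0.9, -0.2, -0.0]
grip_width: 62.0
```

```bash
python3 - <<'E'
from h import *
I=jars(); rack(I); go([3,400,32])
E
```

```text
top jar [ 83.6 357.5] 55 85.0
top jar [  1.9 397.9] 155 76.0
top RED [-107.4  195.6] 145 75.0
top RED [-188.5  305.6] 154 76.0
top RED [-199.5  384.6] 155 76.0
scene RED [-178.3  225.6] 157 70.0
scene RED [-105.5  200.2] 168 70.0
scene RED [-184.6  309.2] 166 68.0
scene RED [-198.4  388.5] 180 72.0
scene jar [  4.3 401.2] 223 69.0
pocket y 90 0  
pocket y 30 150 [ 4.4 29.1 94.2] 103.9
pocket y -30 148 [  5.2 -33.3  96. ] 103.4
pocket y -90 148 [  2.9 -92.8  95.4] 103.0
t 37.8 tcp_s [-194.2   99.6  184.9] rot off deg [ 0.  -0.   0.1] F [ 0.3  0.4 -0.2] grip 62.1
xyz [0.6018 0.3934 0.3053] rot [-0.0004  0.0003 -0.0013]
```

Request:
play_rows --grip '[62,62,62,62,62,62,62,62,62,62,62,62]' --xyz '[[0.1,0.066,0],[0.2,0.132,0],[0.3,0.198,0],[0.4,0.264,0],[0.5,0.33,0],[0.601,0.394,0],[0.601,0.394,0],[0.601,0.394,0.1],[0.601,0.394,0.2],[0.601,0.394,0.29],[0.601,0.394,0.306],[0.601,0.394,0.306]]' --delta_rot '[[0,0,0],[0,0,0],[0,0,0],[0,0,0],[0,0,0],[0,0,0],[0,0,0],[0,0,0],[0,0,0],[0,0,0],[0,0,0],[0,0,0]]'

```text
time_s: 39.3
position: [560.7, 371.3, 32.3]
eef_rot: [0.0, 0.695, 0.719, -0.0]
wrist_force: [0.5, 0.4, 0.1]
grip_width: 61.7
```

Request:
play_rows --grip '[30,30,30,30,30,30,30,30,30,30]' --xyz '[[0,0,0],[0,0,0],[0,0,0],[0,0,0],[0,0,-0.02],[0,0,-0.1],[0,0,-0.2],[0,0,-0.306],[0,0,-0.306],[0,0,-0.306]]' --delta_rot '[[0,0,0],[0,0,0],[0,0,0],[0,0,0],[0,0,0],[0,0,0],[0,0,0],[0,0,0],[0,0,0],[0,0,0]]'

```text
time_s: 40.55
position: [560.1, 371.4, 184.9]
eef_rot: [0.0, 0.695, 0.719, -0.0]
wrist_force: [-0.3, -0.0, -2.8]
grip_width: 42.1
```

```bash
python3 - <<'E'
from h import *
held(); go([4.5,90,185])
E
```

```text
t 40.55 tcp_s [  2.5 399.5 184.9] rot off deg [ 0.  -0.   0.1] F [-0.3 -0.  -2.8] grip 42.1
amber px 150 zmin-tcp (+2 bias) -29.2
t 40.6 tcp_s [  2.  399.2 183.7] rot off deg [ 0.1 -0.1  0.1] F [-0.2 -0.2 -1.7] grip 42.3
xyz [-0.6184  0.0061 -0.0015] rot [-0.0014  0.0011 -0.0011]
```

Request:
play_rows --grip '[30,30,30,30,30,30,30,30,30]' --xyz '[[-0.1,0,0],[-0.2,0,0],[-0.31,0,0],[-0.42,0.003,0],[-0.53,0.003,0],[-0.6,0.004,0],[-0.62,0.004,0],[-0.62,0.004,0],[-0.62,0.004,0]]' --delta_rot '[[0,0,0],[0,0,0],[0,0,0],[0,0,0],[0,0,0],[0,0,0],[0,0,0],[0,0,0],[0,0,0]]'

```text
time_s: 41.72
position: [572.6, 63.0, 184.5]
eef_rot: [-0.0, 0.695, 0.719, -0.001]
wrist_force: [0.2, -0.5, -2.1]
grip_width: 42.1
```

```bash
python3 - <<'E'
from h import *
held(); go([4.5,90,69.5])
E
```

```text
t 41.73 tcp_s [  4.3  90.9 184.5] rot off deg [ 0.1 -0.   0. ] F [ 0.2 -0.5 -2.1] grip 42.1
amber px 125 zmin-tcp (+2 bias) -26.8
t 41.77 tcp_s [  4.3  91.  184.6] rot off deg [ 0.1 -0.   0. ] F [-0.2 -0.6 -1.2] grip 42.2
xyz [-0.0019  0.0006  0.2302] rot [-0.0006  0.0002 -0.0003]
```

Request:
play_rows --grip '[30,30,30,30,30,50,50,50,50,50,50]' --xyz '[[-0.001,0.001,0.1],[-0.001,0.001,0.18],[-0.001,0.001,0.22],[-0.001,0.001,0.231],[-0.001,0.001,0.231],[-0.001,0.001,0.231],[-0.001,0.001,0.231],[-0.001,0.001,0.18],[-0.001,0.001,0.08],[-0.001,0.001,0],[-0.001,0.001,0]]' --delta_rot '[[0,0,0],[0,0,0],[0,0,0],[0,0,0],[0,0,0],[0,0,0],[0,0,0],[0,0,0],[0,0,0],[0,0,0],[0,0,0]]'

```text
time_s: 43.15
position: [575.8, 61.7, 188.7]
eef_rot: [0.002, 0.695, 0.719, 0.002]
wrist_force: [-0.1, -0.4, 0.5]
grip_width: 49.8
```

Request:
play_rows --grip '[36,36,36,36,36,36,36,36,36]' --xyz '[[-0.03,-0.08,-0.08],[-0.06,-0.16,-0.16],[-0.09,-0.24,-0.24],[-0.12,-0.32,-0.32],[-0.15,-0.4,-0.4],[-0.18,-0.4,-0.4],[-0.18,-0.4,-0.4],[-0.18,-0.4,-0.4],[-0.18,-0.4,-0.4]]' --delta_rot '[[0,0,0],[0,0,0],[0,0,0],[0,0,0],[0,0,0],[0,0,0],[0,0,0],[0,0,0],[0,0,0]]'

```text
time_s: 44.28
position: [376.5, -34.6, 384.2]
eef_rot: [-0.001, 0.695, 0.719, -0.001]
wrist_force: [-0.0, 0.6, 0.0]
grip_width: 35.8
```

```bash
python3 - <<'E'
from h import *
I=jars(); rack(I); list(hood()); go([141,0,385]); save('p4',I['top'][0],(120,110,330,270),3.7)
E
```

```text
top jar [ 83.7 351.9] 52 85.0
top RED [-107.4  196.8] 147 73.0
top RED [-181.1  221.5] 151 77.0
top RED [-188.7  305.9] 155 74.0
top RED [-199.5  385.4] 155 77.0
scene RED [-178.   225.4] 157 70.0
scene RED [-104.9  199.8] 164 70.0
scene RED [-186.2  309. ] 164 69.0
scene RED [-196.3  388.6] 173 70.0
pocket y 90 151 [ 3.9 87.8 94. ] 103.3
pocket y 30 150 [ 4.3 29.  95. ] 103.1
pocket y -30 145 [  5.1 -31.8  95.3] 103.2
pocket y -90 142 [  2.6 -90.9  94.3] 103.9
top 976 hood angle med 1.74 [1.715 1.782]
scene 1062 hood angle med 1.815 [1.785 1.905]
t 44.48 tcp_s [-195.     0.   384.7] rot off deg [ 0.1 -0.   0.1] F [ 0.3 -0.   0.5] grip 36.1
xyz [ 0.0009  0.6721 -0.0014] rot [-0.0008  0.0002 -0.0009]
```

View pics/p4.png

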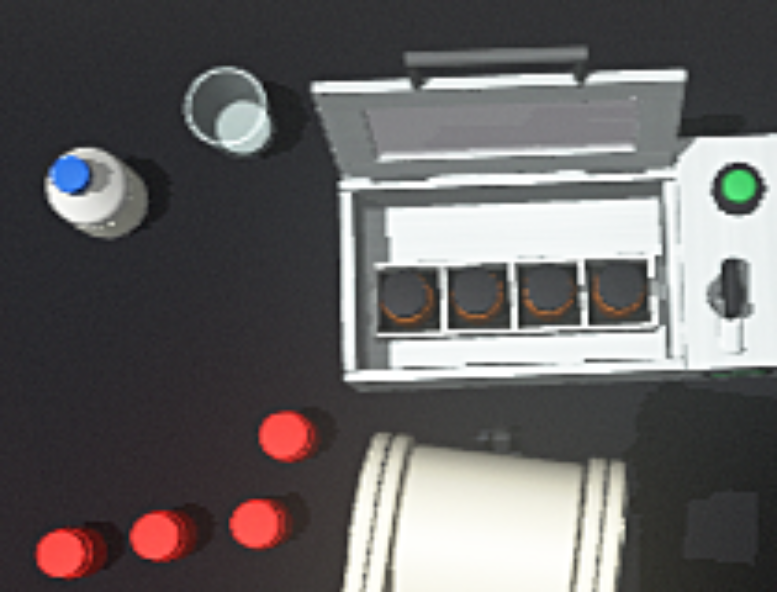

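Request:
play_rows --grip '[36,36,36,36,36,36,36,36,36,36,36]' --newtons 22 --xyz '[[0,0.12,0],[0,0.24,0],[0,0.36,0],[0,0.48,0],[0,0.6,0],[0,0.674,0],[0,0.674,0],[0,0.674,0.06],[0,0.674,0.12],[0,0.674,0.152],[0,0.674,0.152]]' --delta_rot '[[0,0,0],[0,0,0],[0,0,0],[0,0,0],[0,0,0],[0,0,0],[0,0,0],[0,0,0],[0,0,0],[0,0,0],[0,0,0]]'

```text
time_s: 45.85
position: [712.3, -23.9, 308.0]
eef_rot: [-0.001, 0.695, 0.719, -0.001]
wrist_force: [1.0, 0.3, -0.4]
grip_width: 36.1
```

Request:
play_rows --grip '[0,0,0,0,0]' --xyz '[[0,0,0],[0,0,0],[0,0,0],[0,0,0],[0,0,0]]' --delta_rot '[[0,0,0],[0,0,0],[0,0,0],[0,0,0],[0,0,0]]'

```text
time_s: 46.48
position: [713.9, -24.0, 310.7]
eef_rot: [0.001, 0.695, 0.719, 0.001]
wrist_force: [-1.3, -0.6, 6.3]
grip_width: 11.0
```

```bash
python3 - <<'E'
from h import *
o,T=state(); p=w2s(o['position']); print(o['joint_positions'].round(2))
a0=np.arctan2(5,212); f=lambda t:np.array([101-212.06*np.cos(t+a0),117+212.06*np.sin(t+a0)])
t0=np.arccos((101-p[0])/212.06)-a0; print('theta',t0)
for t in (1.7,1.6,1.5,1.4,1.3,1.2,1.1,1.0,.9,.8,.7,.6,.5,.4,.3,.2,.1,0): print(round(t,2),((f(t)-f(t0))/500).round(4))
E
```

```text
t 46.48 tcp_s [142.5  -1.  310.7] rot off deg [-0.1 -0.   0.1] F [-1.3 -0.6  6.3] grip 11.0
[-0.05  0.49  1.34 -0.    1.31 -0.08]
theta 1.7441057938144406
1.7 [-0.0184  0.0033]
1.6 [-0.0606  0.0076]
1.5 [-0.103   0.0077]
1.4 [-0.1452  0.0036]
1.3 [-0.1868 -0.0047]
1.2 [-0.2273 -0.0171]
1.1 [-0.2664 -0.0335]
1.0 [-0.3036 -0.0537]
0.9 [-0.3387 -0.0776]
0.8 [-0.3712 -0.1048]
0.7 [-0.4008 -0.1351]
0.6 [-0.4273 -0.1683]
0.5 [-0.4503 -0.2039]
0.4 [-0.4696 -0.2416]
0.3 [-0.4851 -0.2811]
0.2 [-0.4965 -0.3219]
0.1 [-0.5039 -0.3636]
0 [-0.507  -0.4059]
```

Request:
play_rows --grip '[0,0,0,0,0,0,0,0,0,0,0,0]' --xyz '[[0,-0.018,-0.003],[0,-0.061,-0.0076],[0,-0.103,-0.0077],[0,-0.145,-0.0036],[0,-0.187,0.005],[0,-0.227,0.017],[0,-0.266,0.0335],[0,-0.304,0.054],[0,-0.339,0.078],[0,-0.371,0.105],[0,-0.371,0.105],[0,-0.371,0.105]]' --delta_rot '[[0,0,0],[0,0,0],[0,0,0],[0,0,0],[0,0,0],[0,0,0],[0,0,0],[0,0,0],[0,0,0],[0,0,0],[0,0,0],[0,0,0]]'

```text
time_s: 47.98
position: [526.7, -30.3, 255.9]
eef_rot: [-0.001, 0.695, 0.719, -0.002]
wrist_force: [-5.3, -1.8, -3.7]
grip_width: 10.7
```

```bash
python3 - <<'E'
from h import *
state(); list(hood())
E
```

```text
t 47.98 tcp_s [-44.9  -0.7 255.9] rot off deg [ 0.2 -0.   0.1] F [-5.3 -1.8 -3.7] grip 10.7
top 900 hood angle med 0.862 [0.831 0.944]
scene 1951 hood angle med 0.863 [0.834 0.945]
```

Request:
play_rows --grip '[0,0,0,0,0,0,0,0,0,0,0,0]' --xyz '[[0,-0.015,0.015],[0,-0.03,0.03],[0,-0.056,0.0635],[0,-0.079,0.099],[0,-0.098,0.137],[0,-0.114,0.176],[0,-0.125,0.217],[0,-0.13,0.238],[0,-0.133,0.259],[0,-0.135,0.275],[0,-0.136,0.285],[0,-0.136,0.285]]' --delta_rot '[[0,0,0],[0,0,0],[0,0,0],[0,0,0],[0,0,0],[0,0,0],[0,0,0],[0,0,0],[0,0,0],[0,0,0],[0,0,0],[0,0,0]]'

```text
time_s: 49.58
position: [461.1, -32.5, 113.9]
eef_rot: [0.001, 0.695, 0.719, 0.0]
wrist_force: [7.2, 1.0, -7.2]
grip_width: 10.9
```

Request:
play_rows --grip '[0,0,0,0,0,0]' --xyz '[[0,0,0.004],[0,0,0.008],[0,0,0.012],[0,0,0.016],[0,0,0.016],[0,0,0.016]]' --delta_rot '[[0,0,0],[0,0,0],[0,0,0],[0,0,0],[0,0,0],[0,0,0]]'

```text
time_s: 50.32
position: [460.7, -32.5, 106.2]
eef_rot: [0.001, 0.695, 0.719, 0.0]
wrist_force: [6.8, 0.4, -0.6]
grip_width: 10.9
```

```bash
cat >> h.py <<'E'
def shut():
    for n in('top','scene'):
        im,d=capture(n); C=w2s(cloud(n,d).reshape(-1,3))
        g=lambda x0,x1,y0,y1: C[(C[:,0]>x0)&(C[:,0]<x1)&(C[:,1]>y0)&(C[:,1]<y1)&(C[:,2]>95)&(C[:,2]<150)][:,2]
        for nm,b in(('plate front',(-62,-45,-120,120)),('plate mid',(0,20,60,130)),('plate rear',(75,95,-120,120)),('console',(-60,-45,-225,-205)),('console rear',(110,122,-225,-150))):
            v=g(*b); print(n,nm,len(v),np.median(v).round(1) if len(v) else None)
    return
E
python3 - <<'E'
from h import *
state(); shut()
E
```

```text
t 50.33 tcp_s [-110.9   -0.6  106.2] rot off deg [-0.1 -0.   0.1] F [ 6.8  0.4 -0.6] grip 10.9
top plate front 152 129.7
top plate mid 151 127.4
top plate rear 503 127.9
top console 33 115.1
top console rear 91 114.9
scene plate front 327 127.9
scene plate mid 134 126.0
scene plate rear 468 126.1
scene console 1 118.1
scene console rear 73 113.7
```

Request:
play_rows --grip '[0,0,0,0,0,0]' --xyz '[[0,0,0.003],[0,0,0.006],[0,0,0.009],[0,0,0.01],[0,0,0.01],[0,0,0.01]]' --delta_rot '[[0,0,0],[0,0,0],[0,0,0],[0,0,0],[0,0,0],[0,0,0]]'

```text
time_s: 51.18
position: [460.6, -32.5, 102.7]
eef_rot: [0.001, 0.695, 0.719, 0.0]
wrist_force: [-0.1, 0.6, 24.3]
grip_width: 10.9
```

```bash
python3 - <<'E'
from h import *
state(); shut()
E
```

```text
t 51.17 tcp_s [-111.    -0.6  102.7] rot off deg [-0.1 -0.   0.1] F [-0.1  0.6 24.3] grip 10.9
top plate front 159 127.7
top plate mid 150 126.4
top plate rear 500 127.5
top console 33 116.5
top console rear 94 115.1
scene plate front 326 125.9
scene plate mid 134 124.7
scene plate rear 464 126.2
scene console 0 None
scene console rear 75 113.7
```

Request:
play_rows --grip '[36,36,36,36,40,40,40,40,40,40,40]' --xyz '[[0,0,-0.009],[0,0,-0.009],[0,0,-0.009],[0,0,-0.1],[0,0,-0.2],[0,-0.08,-0.25],[0,-0.16,-0.25],[0,-0.16,-0.25],[0,-0.16,-0.25],[0,-0.16,-0.25],[0,-0.16,-0.25]]' --delta_rot '[[0,0,0],[0,0,0],[0,0,0],[0,0,0],[0,0,-0.1],[0,0,-0.2],[0,0,-0.3],[0,0,-0.4],[0,0,-0.5],[0,0,-0.6],[0,0,-0.7]]'

```text
time_s: 52.65
position: [379.2, -35.0, 225.6]
eef_rot: [-0.001, 0.215, 0.977, -0.0]
wrist_force: [-0.1, -0.2, -0.1]
grip_width: 40.0
```

```bash
python3 - <<'E'
from h import *
o,T=state(); print(o['joint_positions'].round(2)); shut()
for n in('top','scene'):
    im,d=capture(n); C=w2s(cloud(n,d).reshape(-1,3)).reshape(384,512,3)
    m=(C[...,2]>163)&(C[...,2]<188)&(abs(C[...,0]+5)<60)&(abs(C[...,1]+188)<40); q=C[m]
    print(n,'latch',len(q),q.min(0).round(1),q.max(0).round(1),q.mean(0).round(1)) 
    hsv=cv2.cvtColor(im,cv2.COLOR_RGB2HSV)
    m=(hsv[...,0]>45)&(hsv[...,0]<80)&(hsv[...,1]>120)&(abs(C[...,0]-85)<40)&(abs(C[...,1]+188)<40)&(C[...,2]>125); q=C[m]
    print(n,'btn',len(q),((q.min(0)+q.max(0))/2).round(1),q.mean(0).round(1))
    for l,z in(('latch_grip',162),('start_top',137)):
        for c,p in pp(n,l): print(n,l,c,w2s(atz(n,p,z)).round(0))
    if n=='top': save('lt',im,(290,140,350,220),7)
    else: save('ls',im,(170,140,260,215),7)
E
```

```text
t 52.65 tcp_s [-192.4   -0.3  225.6] rot off deg [  0.1   0.  -63.2] F [-0.1 -0.2 -0.1] grip 40.0
[-0.12  0.06  2.14 -0.    0.94 -1.26]
top plate front 439 127.1
top plate mid 153 126.0
top plate rear 496 127.5
top console 33 115.6
top console rear 95 115.5
scene plate front 323 126.1
scene plate mid 130 124.5
scene plate rear 475 126.1
scene console 1 117.6
scene console rear 75 114.2
top latch 68 [ -33.2 -183.9  163.3] [  11.2 -171.9  181.7] [ -12.3 -177.3  175.4]
top btn 67 [  78.2 -190.2  135.3] [  77.6 -190.1  136. ]
top latch_grip 0.52 [  -1. -180.  162.]
top start_top 0.37 [  78. -186.  137.]
scene latch 68 [ -33.4 -179.5  163.5] [  14.7 -166.2  177.5] [  -6.9 -172.5  171.8]
scene btn 59 [  79.8 -191.   133.4] [  82.1 -187.   134.7]
scene latch_grip 0.69 [ -20. -179.  162.]
scene start_top 0.47 [  90. -191.  137.]
```

View pics/lt.png

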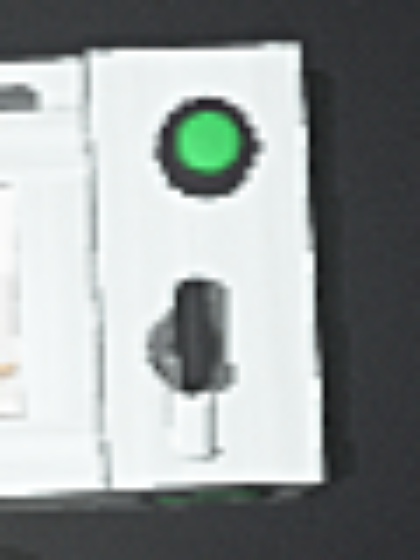

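View pics/ls.png

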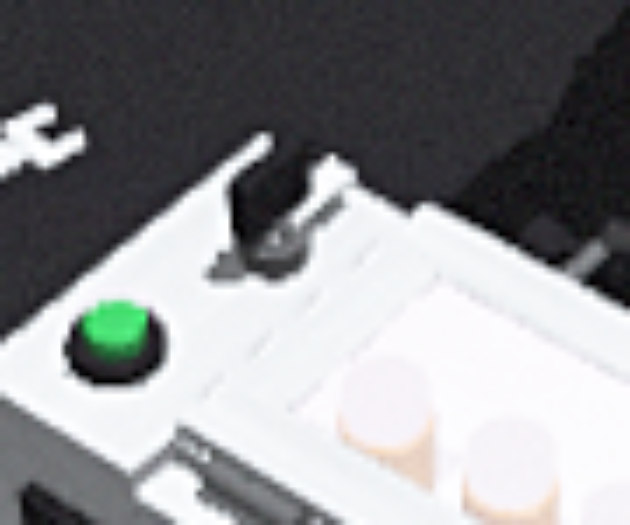

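```bash
python3 - <<'E'
from h import *
go([-10,-176,225],TS*R.from_euler('z',-90,degrees=True))
E
```

```text
t 53.05 tcp_s [-191.8   -0.3  226. ] rot off deg [  0.   -0.  -62.8] F [1.  0.2 0.7] grip 40.1
xyz [-0.4839 -0.1464  0.0019] rot [-4.000e-04 -3.000e-04 -3.021e-01]
```

Request:
play_rows --grip '[40,40,40,40,40,40,40,40]' --newtons 30 --xyz '[[-0.1,-0.03,0],[-0.2,-0.06,0],[-0.3,-0.09,0],[-0.4,-0.12,0],[-0.484,-0.1464,0],[-0.484,-0.1464,0],[-0.484,-0.1464,0],[-0.484,-0.1464,0]]' --delta_rot '[[0,0,-0.1],[0,0,-0.2],[0,0,-0.302],[0,0,-0.302],[0,0,-0.302],[0,0,-0.302],[0,0,-0.302],[0,0,-0.302]]'

```text
time_s: 54.05
position: [567.1, -203.1, 226.1]
eef_rot: [-0.001, -0.018, 1.0, -0.0]
wrist_force: [-0.3, -0.3, 0.9]
grip_width: 40.0
```

```bash
python3 - <<'E'
from h import *
go([-10,-176,144],TS*R.from_euler('z',-90,degrees=True))
im,d=capture('scene'); save('la',im,(150,90,290,215),5)
E
```

```text
t 54.05 tcp_s [ -10.5 -174.9  226.1] rot off deg [  0.1   0.  -90.1] F [-0.3 -0.3  0.9] grip 40.0
xyz [-0.0012 -0.0022  0.1641] rot [-0.0001 -0.0007  0.001 ]
```

View pics/la.png

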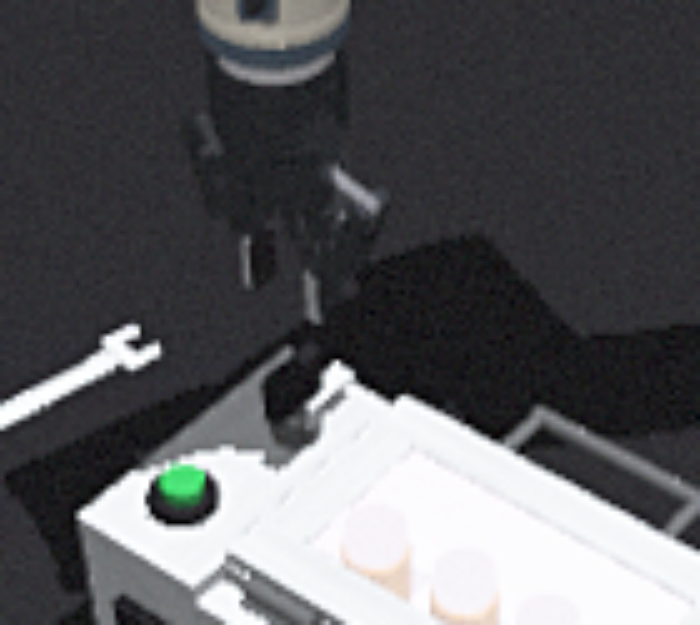

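Request:
play_rows --grip '[40,40,40,40,40,0,0,0,0,0]' --newtons 30 --xyz '[[0,-0.002,0.05],[0,-0.002,0.09],[0,-0.002,0.13],[0,-0.002,0.162],[0,-0.002,0.162],[0,-0.002,0.162],[0,-0.002,0.162],[0,-0.002,0.162],[0,-0.002,0.162],[0,-0.002,0.162]]' --delta_rot '[[0,0,0],[0,0,0],[0,0,0],[0,0,0],[0,0,0],[0,0,0],[0,0,0],[0,0,0],[0,0,0],[0,0,0]]'

```text
time_s: 55.35
position: [568.6, -204.9, 146.1]
eef_rot: [0.001, -0.018, 1.0, -0.0]
wrist_force: [-0.8, 4.0, 6.2]
grip_width: 11.5
```

```bash
python3 - <<'E'
from h import *
state()
E
```

```text
t 55.35 tcp_s [  -9.1 -176.7  146.1] rot off deg [ -0.   -0.1 -90.1] F [-0.8  4.   6.2] grip 11.5
```

Request:
play_rows --grip '[0,0,0,0,0,0]' --xyz '[[0,0,0],[0,0,0],[0,0,0],[0,0,0],[0,0,0],[0,0,0]]' --delta_rot '[[0,0,0.09],[0,0,0.18],[0,0,0.27],[0,0,0.36],[0,0,0.36],[0,0,0.36]]'

```text
time_s: 56.1
position: [568.6, -204.9, 146.1]
eef_rot: [0.001, 0.261, 0.965, -0.0]
wrist_force: [0.4, 3.7, 5.2]
grip_width: 11.8
```

```bash
python3 - <<'E'
from h import *
o,T=state(); print(o['moment'].round(2))
E
```

```text
t 56.1 tcp_s [  -9.1 -176.7  146.1] rot off deg [ -0.   -0.1 -57.7] F [0.4 3.7 5.2] grip 11.8
[0.5  0.27 0.07]
```

Low forces. Continue to about 86 degrees.

Request:
play_rows --grip '[0,0,0,0,0,0,0,0,0,0]' --xyz '[[0,0,0],[0,0,0],[0,0,0],[0,0,0],[0,0,0],[0,0,0],[0,0,0],[0,0,0],[0,0,0],[0,0,0]]' --delta_rot '[[0,0,0.09],[0,0,0.18],[0,0,0.27],[0,0,0.36],[0,0,0.45],[0,0,0.54],[0,0,0.59],[0,0,0.595],[0,0,0.595],[0,0,0.595]]'

```text
time_s: 57.35
position: [568.4, -204.9, 146.1]
eef_rot: [0.0, 0.668, 0.744, -0.0]
wrist_force: [-0.6, 3.6, 7.0]
grip_width: 11.5
```

```bash
python3 - <<'E'
from h import *
o,T=state(); print(o['moment'].round(2))
E
```

```text
t 57.35 tcp_s [  -9.2 -176.7  146.1] rot off deg [-0.  -0.  -4.1] F [-0.6  3.6  7. ] grip 11.5
[0.46 0.32 0.01]
```

Request:
play_rows --grip '[40,40,40,40,40,40,40,40,40,40]' --xyz '[[0,0,0],[0,0,0],[0,0,0],[0,0,-0.06],[0,0,-0.14],[0,0,-0.18],[0.05,-0.1,-0.18],[0.1,-0.2,-0.18],[0.1,-0.3,-0.18],[0.1,-0.3,-0.18]]' --delta_rot '[[0,0,0],[0,0,0],[0,0,0],[0,0,0],[0,0,0],[0,0,0],[0,0,0.045],[0,0,0.045],[0,0,0.045],[0,0,0.045]]'

```text
time_s: 58.6
position: [410.3, -170.7, 235.0]
eef_rot: [-0.001, 0.695, 0.719, -0.001]
wrist_force: [0.4, 0.0, 0.9]
grip_width: 39.9
```

```bash
python3 - <<'E'
from h import *
state(); shut()
a,d=capture('top'); b,e=capture('scene')
save('lat',np.hstack([a[140:220,280:360],b[135:215,170:250]]),s=5)
C=w2s(cloud('top',d).reshape(-1,3)); m=(C[:,2]>150)&(C[:,2]<188)&(abs(C[:,0]+8)<60)&(abs(C[:,1]+180)<50); q=C[m]; print(q.min(0),q.max(0))
go([79.5,-189,180])
E
```

```text
t 58.6 tcp_s [-166.1 -137.   235. ] rot off deg [ 0.1 -0.  -0. ] F [0.4 0.  0.9] grip 39.9
top plate front 438 127.5
top plate mid 148 126.2
top plate rear 503 127.4
top console 32 114.9
top console rear 91 116.0
scene plate front 319 125.9
scene plate mid 132 124.7
scene plate rear 467 126.1
scene console 0 None
scene console rear 72 114.5
[ -17.6559658  -199.02952858  154.58220848] [  -4.35616034 -155.03140758  181.84079079]
t 58.8 tcp_s [-161.6 -138.1  235.5] rot off deg [-0.1 -0.1 -0.1] F [ 1.2 -0.2 -0.1] grip 40.2
xyz [-0.1022  0.482   0.1115] rot [0.0006 0.0007 0.0008]
```

View pics/lat.png

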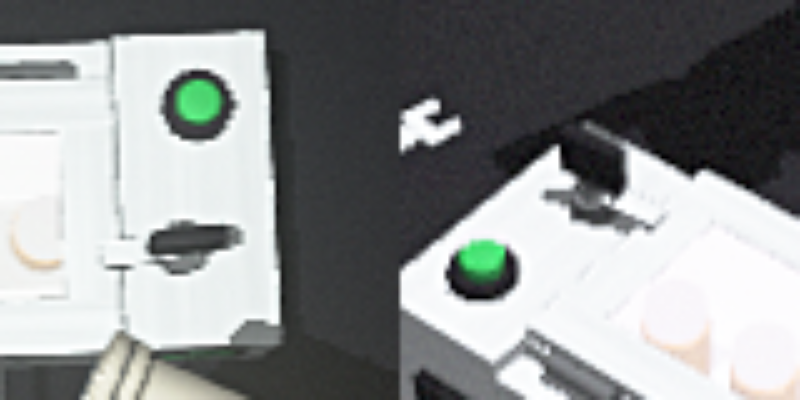

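Request:
play_rows --grip '[0,0,0,0,0,0,0,0,0,0]' --xyz '[[-0.03,0.12,0],[-0.06,0.24,0],[-0.09,0.36,0],[-0.102,0.481,0],[-0.102,0.481,0.02],[-0.102,0.481,0.08],[-0.102,0.481,0.14],[-0.102,0.481,0.16],[-0.102,0.481,0.16],[-0.102,0.481,0.16]]' --delta_rot '[[0,0,0],[0,0,0],[0,0,0],[0,0,0],[0,0,0],[0,0,0],[0,0,0],[0,0,0],[0,0,0],[0,0,0]]'

```text
time_s: 60.05
position: [656.5, -213.8, 156.4]
eef_rot: [0.001, 0.694, 0.72, 0.0]
wrist_force: [0.0, 0.3, 0.4]
grip_width: 0.1
```

```bash
python3 - <<'E'
from h import *
go([79.5,-189,131])
im,d=capture('scene'); save('bt',im,(150,130,260,220),5)
E
```

```text
t 60.05 tcp_s [  78.5 -188.7  156.4] rot off deg [-0.1 -0.1 -0.1] F [0.  0.3 0.4] grip 0.1
xyz [-0.0006  0.0019  0.0508] rot [0.001  0.0008 0.0009]
```

View pics/bt.png

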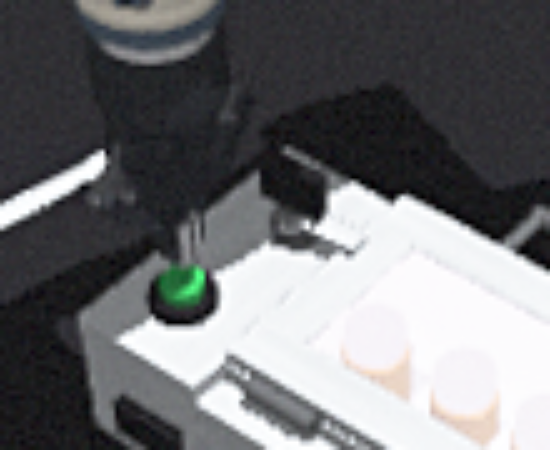

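Fingers are over the button. Press slowly.

Request:
play_rows --grip '[0,0,0,0,0,0,0]' --xyz '[[0,0.002,0.02],[0,0.002,0.035],[0,0.002,0.042],[0,0.002,0.047],[0,0.002,0.051],[0,0.002,0.052],[0,0.002,0.052]]' --delta_rot '[[0,0,0],[0,0,0],[0,0,0],[0,0,0],[0,0,0],[0,0,0],[0,0,0]]'

```text
time_s: 60.98
position: [656.7, -213.5, 131.0]
eef_rot: [0.0, 0.694, 0.72, -0.0]
wrist_force: [-6.5, 2.8, 13.5]
grip_width: -0.0
```

```bash
python3 - <<'E'
from h import *
state()
E
```

```text
t 60.98 tcp_s [  78.7 -188.4  131. ] rot off deg [ 0.  -0.  -0.1] F [-6.5  2.8 13.5] grip -0.0
```

Request:
play_rows --grip '[0,0,0,0,0,0,0,0,0,0,0]' --xyz '[[0,0,-0.003],[0,0,-0.06],[0,0,-0.16],[0,0,-0.24],[0,-0.1,-0.24],[0,-0.2,-0.24],[0,-0.3,-0.24],[0,-0.42,-0.24],[0,-0.54,-0.24],[0,-0.54,-0.24],[0,-0.54,-0.24]]' --delta_rot '[[0,0,0],[0,0,0],[0,0,0],[0,0,0],[0,0,0],[0,0,0],[0,0,0],[0,0,0],[0,0,0],[0,0,0],[0,0,0]]'

```text
time_s: 62.35
position: [387.5, -223.7, 249.7]
eef_rot: [0.001, 0.694, 0.72, -0.0]
wrist_force: [0.4, -0.6, 0.2]
grip_width: -0.3
```

```bash
python3 - <<'E'
from h import *
state(); shut(); I=jars()
a=I['top'][0]; save('fin',np.hstack([a[100:260,110:400]]),s=2.7)
C=I['top'][1].reshape(-1,3); m=(C[:,2]>150)&(C[:,2]<188)&(abs(C[:,0]+8)<60)&(abs(C[:,1]+180)<50); q=C[m]; print(q.min(0),q.max(0))
E
```

```text
t 62.35 tcp_s [-190.7 -189.2  249.7] rot off deg [-0.1 -0.1 -0. ] F [ 0.4 -0.6  0.2] grip -0.3
top plate front 438 127.2
top plate mid 153 126.1
top plate rear 502 127.4
top console 31 116.4
top console rear 92 115.8
scene plate front 319 125.9
scene plate mid 133 124.5
scene plate rear 456 126.1
scene console 0 None
scene console rear 73 114.4
top jar [ 82.2 357. ] 48 85.0
top RED [-107.3  195.9] 148 77.0
top RED [-181.1  221.6] 146 74.0
top RED [-188.5  305.4] 155 76.0
top RED [-199.5  385.2] 156 75.0
scene RED [-178.9  225.7] 155 68.0
scene RED [-105.2  199.6] 161 71.0
scene RED [-186.6  309.1] 163 71.0
scene RED [-198.   388.5] 176 70.0
[ -17.31362583 -198.97018834  152.26575061] [  -3.94354662 -154.97388552  180.1383054 ]
```

View pics/fin.png

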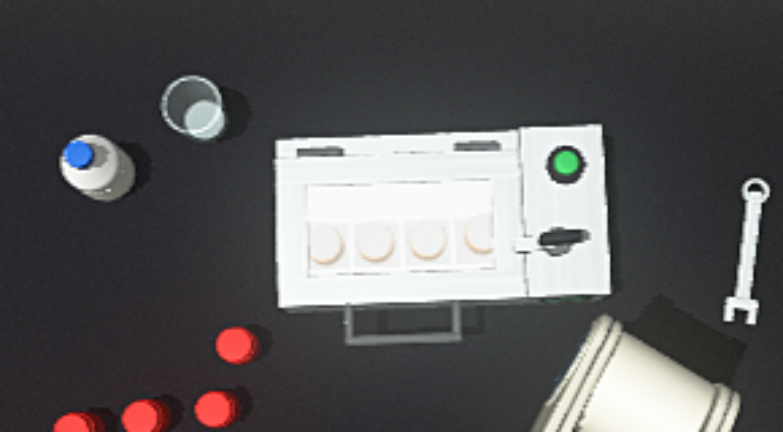

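Everything is in its end state, so I'm handing in.

```bash
python3 -c "
from plant import ticket
print(ticket.hand_in())"
```

```text
the job is handed in; nothing more can be done
None
```

The job is finished and handed in, at about 62 s of the 210 s allowed.

- **Hinge check:** I lifted the hood to about 45°, let go and backed off. It stayed put for about 2.4 s (measured angle 0.841 rad before and after).
- **Jars:** I opened the hood to about 1.74 rad and stood all four amber jars in the rack, one to a pocket. Each jar's top measured about 103 mm before closing, about right for a jar standing on the pocket floor.
- **Hood:** I lowered it by its bar until it was shut. It stopped about 1–2 mm high at first, so I pressed it down with about 24 N at the wrist. The front and rear of the plate now read level.
- **Latch:** I turned the knob about 86° clockwise. The pictures show the tongue lying across the hood's edge, and it stayed there after I let go.
- **Start button:** I pressed it only after the hood was latched. The fingertips went down to 131 mm, which is full travel, against about 13 N. I had no direct reading of the button itself.

In the last picture the four jars show through the hood window, the hood is shut and the latch is across. The red look-alikes measured unmoved, and the reagent bottle, beaker and spanner look unmoved. The robot is touching nothing.

**What went wrong or disagreed:**
- My first wrist turn went the wrong way and ran the last joint to its range limit (-2.54 rad) in free air, before anything was touched. I then turned it back the other way.
- The two cameras differed by 3–5 mm, so I averaged them.

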